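# Make up a parts stringer for the steriliser

## Robot

A 6-joint arm with a two-finger parallel gripper is mounted at the origin on the work surface. World frame = base frame: x ahead of the robot, y to its left, z up, the work surface at z = 0. Lengths are in m, angles in degrees, forces in N, time in s.
With the tool pointing down it reaches from about 0.325 to 0.775 m from the base axis. Payload 5.5 kg.
Tool frame: the origin (TCP) lies between the finger pads; the fingertips stand 8 mm ahead of it and the grasp point (between the pads) lies 11 mm behind it; z points along the fingers, x is the direction in which the jaws open and shut, and the axes are right-handed (so a half turn about z gives the same grasp; the last joint's range is limited). The gripper opens to 85 mm and grips with 20 to 120 N. Pads are 22 mm wide; open, the fingers measure 114 mm over their backs; the gripper's body (76 mm by 85 mm) begins 54 mm behind the grasp point. The pads swing forward as they close: fully open they stand 13 mm farther back than shut.
Start: joints at [64.761, 5.22, 70.514, -0, 104.267, -3.249], TCP at [0.225, 0.556, 0.214] pointing down, gripper open.
Joint ranges: [-164.24, 164.24], [-49.07, 125.15], [9.68, 141.18], [-86.29, 266.29], [3.28, 154.24], [-151.56, 151.56]. Speed limits (degrees/s): [147.25, 147.25, 172.46, 180, 180, 180].

## Interface

Orientations are given as [roll, pitch, yaw] about the fixed x, y, z axes, in that order (R = Rz(yaw) Ry(pitch) Rx(roll)).
In Python, from cell import robot gives the robot as it stands. The module is installed in compiled form; this text tells all that it offers.
- The arm moves only by the tool drive_tool, never from a script. Its argument "plan" is one flat list of numbers, 5 for each row, row after row: the opening, from 0 (shut) to 1 (fully open), then the shift along the world's x, y, z in m, then the turn about the world's z in rad. A call has 1 to 12 rows; each row is the pose to reach, as a shift and turn from the pose commanded when the call began; what a row does not reach only later rows make up. A row lasts 1/10 s, in which the tool goes at most 50 mm and 8.59 degrees, less where a joint would pass 70% of its speed; a pose out of reach is approached as far as the arm can. A call with a gripper value outside its range is refused whole. The fingers move at their own pace and stop on an object; the grip force is fixed at half the most. Time passes only in rows, so rows that repeat a pose let the fingers close. It gives the time, the measured TCP pose, the force and the opening at its end, in the units of the state.
- robot.get_obs(): the state, without advancing time (a new reading comes with each control period).
- robot.capture(name): name is "side" or "top"; returns a dict with "color" (420x560x3 uint8, blue, green, red), "intrinsics" (3x3 intrinsics, pixels), "cam_to_world" (4x4, takes a point from camera to world coordinates). Camera axes: x right, y up, looking along -z (the intrinsics and any distortion apply to the point x, -y, -z); pixel columns grow to the right and rows downward; lengths in m; the calibration is good to about 2 mm. A picture is of the moment at which its call begins. There is no depth.
- robot.close_job(): hands the job in, once; it reports no verdict.
The state is a dict: "t": time; "joints": joint angles; "joint_velocities": joint speeds; "joint_efforts": joint torques, N m; "eef_pos": TCP position; "tcp_rot": TCP orientation; "force": force on the tool from outside, world axes, zero at the start; "wrist_torque": the same for the moment, N m; "gripper_width": opening from 0.0 (shut) to 1.0 (fully open).
Only numpy, scipy, OpenCV 4.12 (cv2) and the standard library are available. Lean on these libraries where they do the work, as an engineer would, in place of code of your own. Each camera call takes 0.05 s, during which the arm holds its last target.

## Task

Make up the parts stringer for the steriliser: swing its keeper latch well clear of the rod's open end, thread every white collar onto the bent rod and slide it right round the bend onto the straight rear leg, then swing the latch fully shut again. Leave the green stopper and everything else on the bench where they are.

Things in the scene. Friction and masses are not known exactly. Their poses are not given: they have to be found in the camera images.
- stringer: fixed steel tray, 320 x 210 mm, rim 18 mm, floor 3 mm with a dark green liner, carrying the parts stringer: a level bent steel rod, 10 mm diameter, axis 95 mm above the bench. From its free tip it runs 50 mm straight along this frame's +y, then a quarter-circle bend, then 150 mm straight along +x (the rear leg) to a stop. Origin: centre of the tray's underside; z up
- rod_tip (a point): very end of the rod's free rounded tip, on the rod's axis; all points on the stringer have the axes of stringer
- bend_start (a point): point on the rod's axis where the straight lead-in ends and the bend begins
- bend_centre (a point): centre of the bend's circle (in the air, level with the rod; radius 80 mm to the rod's axis; going in, the bend turns to the right, from +y to +x)
- bend_end (a point): point on the rod's axis where the bend ends and the straight rear leg begins
- rod_stop (a point): point on the rod's axis at the face of the stop (28 mm disc on an 18 mm post whose top is 9 mm above the axis), where the rear leg ends, 150 mm from bend_end
- latch_pivot (a point): vertical pivot of the keeper latch, on a 16 mm post beside the rod's tip (65 mm from the lead-in's axis), at the rod's height
- latch (a joint): keeper latch, a level steel arm 94 mm long, 8 mm thick, 12 mm high at the rod's height, on a vertical pivot. Rad: 0 = fully shut (at its stop; arm across the rod's tip, 5 mm in front, pointing to the stringer's -x), growing anticlockwise from above to 1.75 at the open stop (arm pointing to the stringer's -y). Stays where left; friction about 0.5 N at the knob
- latch_knob (a point): red round upright knob on the latch arm, 14 mm diameter, its top 43 mm above the rod's axis and 37 mm of it standing free above the arm, 82 mm from the pivot; this point is on its axis, 18 mm below its top; turns with the arm (the arm points along its -x)
- collar1_c (a point): white plastic port collar 1 (may be absent): eight-sided, 25 mm across flats, 28 mm long, 14.5 mm bore right through along its x axis, about 25 g. Starts lying on a flat, bore level. This point is its centre, on the bore's axis, 12.5 mm above what it lies on. Hung on the rod its centre is 2.2 mm below the rod's axis; it slides freely
- collar2_c (a point): white plastic port collar 2 (may be absent): eight-sided, 25 mm across flats, 28 mm long, 14.5 mm bore right through along its x axis, about 25 g. Starts lying on a flat, bore level. This point is its centre, on the bore's axis, 12.5 mm above what it lies on. Hung on the rod its centre is 2.2 mm below the rod's axis; it slides freely
- collar3_c (a point): white plastic port collar 3 (may be absent): eight-sided, 25 mm across flats, 28 mm long, 14.5 mm bore right through along its x axis, about 25 g. Starts lying on a flat, bore level. This point is its centre, on the bore's axis, 12.5 mm above what it lies on. Hung on the rod its centre is 2.2 mm below the rod's axis; it slides freely
- collar4_c (a point): white plastic port collar 4 (may be absent): eight-sided, 25 mm across flats, 28 mm long, 14.5 mm bore right through along its x axis, about 25 g. Starts lying on a flat, bore level. This point is its centre, on the bore's axis, 12.5 mm above what it lies on. Hung on the rod its centre is 2.2 mm below the rod's axis; it slides freely
- collar5_c (a point): white plastic port collar 5 (may be absent): eight-sided, 25 mm across flats, 28 mm long, 14.5 mm bore right through along its x axis, about 25 g. Starts lying on a flat, bore level. This point is its centre, on the bore's axis, 12.5 mm above what it lies on. Hung on the rod its centre is 2.2 mm below the rod's axis; it slides freely
- mat: blue ribbed drying mat, 220 x 290 mm, 4 mm thick, fixed; origin at the centre of its underside
- stopper: green solid tapered stopper standing on the mat among the collars, 39 mm diameter at its top, 22 mm high, bystander; origin at the centre of its underside
- tube_rack: blue microtube rack, 210 x 105 mm, 57 mm high with its tubes, bystander; origin at the centre of its underside
- tip_box: box of yellow pipette tips, 127 x 88 mm, 69 mm high, bystander; origin at the centre of its underside
- well_plate: white 96-well plate, 127 x 85 mm, 16 mm high, bystander; origin at the centre of its underside
- bottle: amber reagent bottle with blue cap, 72 mm diameter, 140 mm high, bystander; origin at the centre of its underside
- jar: small clear jar with white lid, 60 mm diameter, 75 mm high, bystander; origin at the centre of its underside
- pipette: white hand pipette lying on the bench, 225 mm long along its x axis, about 32 mm high, bystander; origin under its middle, on the bench
Not all that is in view belongs to the job. What is shaped like the part that bears collar1_c but orange or pink is not meant. What is shaped like the part that bears collar5_c but yellow is not meant.

How it is judged (in metres and radians):
On the way, in this order (a step that is already met when the one before it is completed fails the run):
1. the keeper latch is swung clear of the rod's tip (1.0 rad or more) (value of joint latch above 1 rad), for 0.2 s.
2. every collar is threaded on the rod and round the bend, on the straight rear leg (x of each of collar1_c, collar2_c, collar3_c, collar4_c, collar5_c in the frame of rod_stop above -0.145 m and y of collar1_c in the frame of rod_stop between -0.012 and 0.012 m and z of collar1_c in the frame of rod_stop between -0.014 and 0.01 m and angle between the x axis of each of collar1_c, collar2_c, collar3_c, collar4_c, collar5_c and the x axis of rod_stop, either way round below 0.3 rad and y of collar2_c in the frame of rod_stop between -0.012 and 0.012 m and z of collar2_c in the frame of rod_stop between -0.014 and 0.01 m and y of collar3_c in the frame of rod_stop between -0.012 and 0.012 m and z of collar3_c in the frame of rod_stop between -0.014 and 0.01 m and y of collar4_c in the frame of rod_stop between -0.012 and 0.012 m and z of collar4_c in the frame of rod_stop between -0.014 and 0.01 m and y of collar5_c in the frame of rod_stop between -0.012 and 0.012 m and z of collar5_c in the frame of rod_stop between -0.014 and 0.01 m), for 0.2 s.
At the end, for the whole second after the job is handed in: Every collar present hangs on the rear leg: its centre at least 5 mm past the end of the bend, within 12 mm of the rod's axis sideways and between 14 mm below and 10 mm above it, its bore along the rod within 0.3 rad; and the latch is shut to within 0.12 rad (all of step 2 and value of joint latch below 0.12 rad); the robot touches nothing.
It fails at once if the tube rack, tip box, well plate, bottle, jar or pipette is pushed more than 40 mm (distance of any of tube_rack, tip_box, well_plate, bottle, jar, pipette from where it was at the start of the episode above 0.04 m).
It fails at once if the green stopper is moved more than 60 mm (distance of stopper from where it was at the start of the episode above 0.06 m).
Of collar1, collar2, collar3, collar4, collar5 only 3 to 5 are there at a start; the rules pass over those that are not, and their reading is None.
At some moment in a run one of collar1, collar2, collar3, collar4, collar5 may be knocked a few centimetres aside while the robot is not near it.
It also fails if it takes over 210 s, if anything falls off the work surface, if the arm or the gripper's body presses on something with over 40 N, if the wrist force passes 120 N, or if a joint passes its speed limit or range.

## Working session

There is one attempt and no reset: what is moved stays moved. The work goes in short steps, Python scripts to look and compute and a tool call to move; the robot and the scene stay as the last step left them, time stands still between calls to the robot, and variables do not carry over. Pictures are saved under pics/ and viewed, and the job is handed in when it is done.

Besides the shell and the picture viewer there is one more tool, called after "Request:" in YAML: its name, and indented under it one key for each argument. drive_tool: Moves the arm, as the interface text tells. Its arguments: {"type":"object","properties":{"plan":{"type":"array","items":{"type":"number"}}},"required":["plan"]}

```bash
mkdir -p pics; cat > h.py <<'E'
import numpy as np, cv2
from cell import robot
def cap(n,f=None):
    c=robot.capture(n)
    if f: cv2.imwrite('pics/'+f,c['color'])
    return c
def ray(c,u,v):
    K=np.array(c['intrinsics']);T=np.array(c['cam_to_world'])
    d=np.linalg.inv(K)@np.array([u,v,1.]);d=np.array([d[0],-d[1],-d[2]])
    return T[:3,3],T[:3,:3]@d
def pl(c,u,v,z):
    o,d=ray(c,u,v);return o+d*(z-o[2])/d[2]
def proj(c,p):
    K=np.array(c['intrinsics']);T=np.array(c['cam_to_world'])
    q=T[:3,:3].T@(np.array(p)-T[:3,3]);q=K@np.array([q[0],-q[1],-q[2]]);return q[:2]/q[2]
E
python3 - <<'E'
from h import *
np.set_printoptions(precision=4,suppress=True)
for n in('top','side'):
    c=cap(n,n+'0.png');print(c.keys(),c['intrinsics'],c['cam_to_world'])
print(robot.get_obs())
E
```

```text
dict_keys(['color', 'intrinsics', 'cam_to_world']) [[411.2488   0.     283.7858]
 [  0.     411.2488 207.3063]
 [  0.       0.       1.    ]] [[-0.0297  0.9985 -0.0462  0.4812]
 [-0.9994 -0.0305 -0.0178 -0.0184]
 [-0.0192  0.0457  0.9988  1.3189]
 [ 0.      0.      0.      1.    ]]
dict_keys(['color', 'intrinsics', 'cam_to_world']) [[470.4614   0.     280.3209]
 [  0.     470.4614 211.0141]
 [  0.       0.       1.    ]] [[ 0.9843  0.1334 -0.1152  0.4192]
 [-0.1763  0.7434 -0.6452 -0.8269]
 [-0.0005  0.6554  0.7552  1.0588]
 [ 0.      0.      0.      1.    ]]
{'t': 0.1, 'joints': array([ 64.761 ,   5.2599,  70.5778,   0.0003, 104.2674,  -3.2513]), 'joint_velocities': array([-0.0052,  0.0366, -0.0883, -0.0148, -0.1941,  0.0345]), 'joint_efforts': array([  0.0026, -46.0217, -41.9218,   0.    ,   0.0107,  -0.    ]), 'eef_pos': array([0.2245, 0.5561, 0.2129]), 'tcp_rot': array([-179.9937,    0.1049,   68.0124]), 'force': array([-0.2833,  0.0165, -1.093 ]), 'wrist_torque': array([-0.0238,  0.0137, -0.0307]), 'gripper_width': 1.0019140718541704}
```

View pics/top0.png

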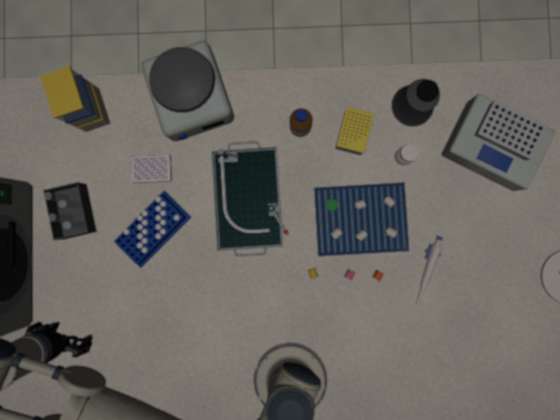

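View pics/side0.png

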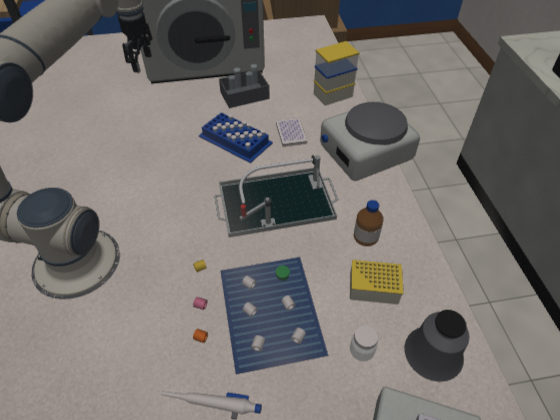

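```bash
python3 - <<'E'
import cv2
a=cv2.imread('pics/top0.png');b=cv2.imread('pics/side0.png')
cv2.imwrite('pics/t1.png',cv2.convertScaleAbs(cv2.resize(a[140:260,205:295],None,fx=5,fy=5,interpolation=3),alpha=1.5))
cv2.imwrite('pics/t2.png',cv2.convertScaleAbs(cv2.resize(a[175:285,300:415],None,fx=5,fy=5,interpolation=3),alpha=1.5))
cv2.imwrite('pics/s1.png',cv2.convertScaleAbs(cv2.resize(b[145:235,205:345],None,fx=5,fy=5,interpolation=3),alpha=1.5))
cv2.imwrite('pics/s2.png',cv2.convertScaleAbs(cv2.resize(b[250:370,180:330],None,fx=5,fy=5,interpolation=3),alpha=1.2))
E
```

```text
(no output)
```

View pics/t1.png

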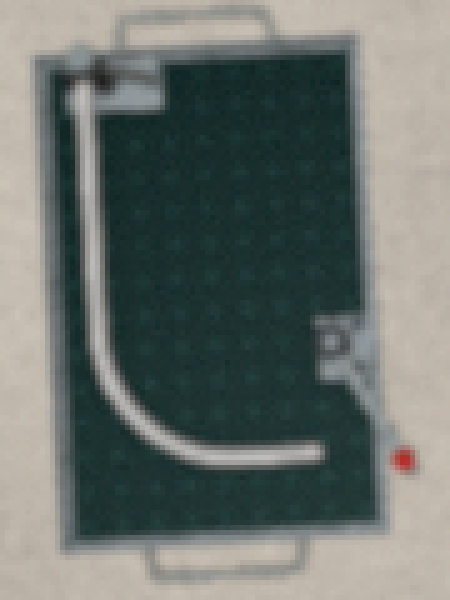

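View pics/t2.png

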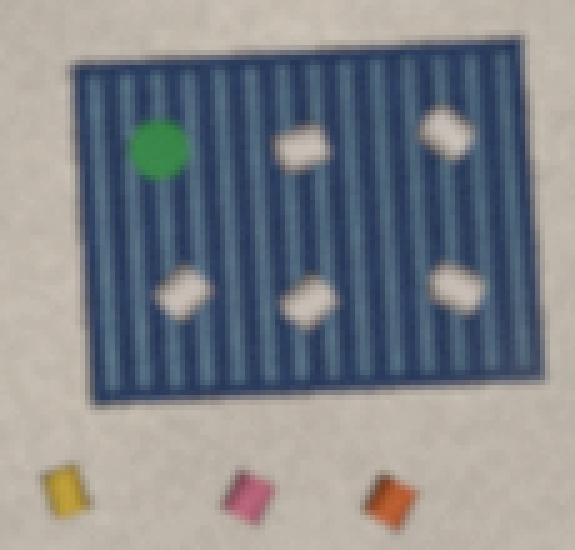

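View pics/s1.png

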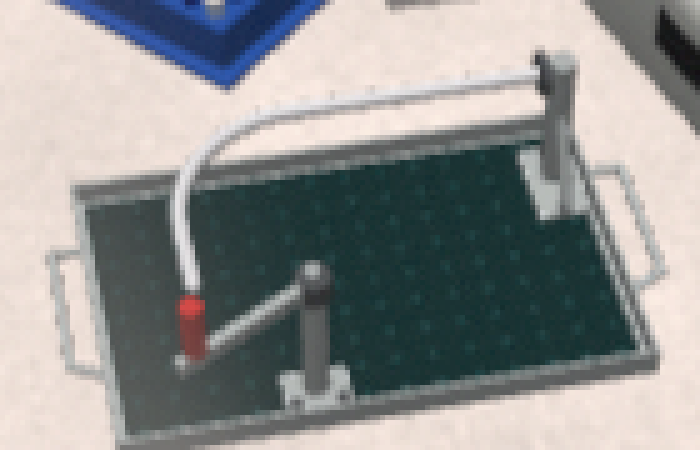

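View pics/s2.png

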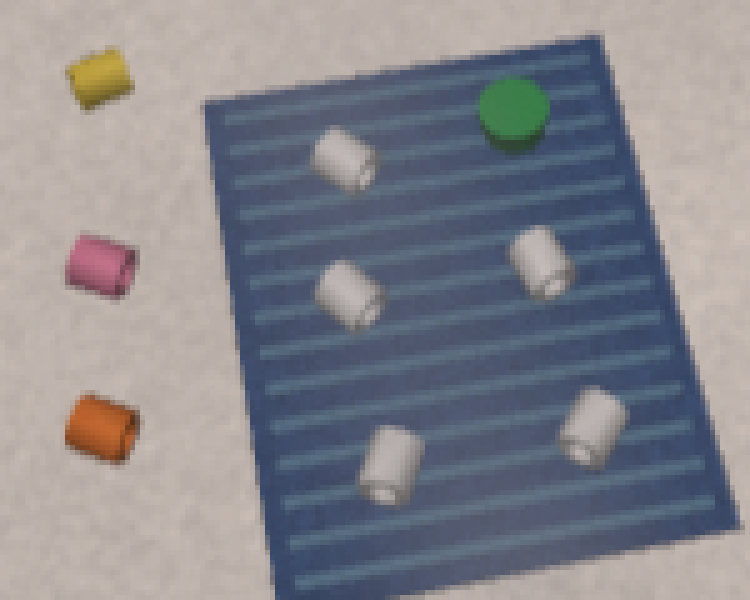

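```bash
cat > m.py <<'E'
from h import *
np.set_printoptions(precision=4,suppress=True)
def segs(c,lo,hi,amin,roi):
    hsv=cv2.cvtColor(c['color'],cv2.COLOR_BGR2HSV)
    m=cv2.inRange(hsv,lo,hi);z=np.zeros_like(m);x0,y0,x1,y1=roi;z[y0:y1,x0:x1]=m[y0:y1,x0:x1]
    n,l,s,ce=cv2.connectedComponentsWithStats(z,connectivity=4);out=[]
    for i in range(1,n):
        if s[i,4]>=amin: out.append((ce[i],s[i,4],l==i))
    return out
def collars(c,z):
    g=c['color'].min(2).astype(float);r=[]
    roi=(312,178,412,258)
    for ce,a,m in segs(c,(0,0,75),(180,70,255),20,roi):
        if a>200: continue
        mm=cv2.dilate(m.astype(np.uint8),np.ones((3,3)))>0
        v,u=np.nonzero(mm);w=np.clip(g[v,u]-60,0,None)
        P=np.array([pl(c,a_,b_,z)[:2] for a_,b_ in zip(u,v)])
        mu=(P*w[:,None]).sum(0)/w.sum();C=((P-mu).T*w)@(P-mu)/w.sum()
        ev,E=np.linalg.eigh(C);d=E[:,1]
        r.append((mu,np.degrees(np.arctan2(d[1],d[0]))%180,np.sqrt(ev*12)))
    return r
E
python3 - <<'E'
from m import *
t=cap('top');s=cap('side')
for mu,a,e in collars(t,0.020): print('collar',mu,round(a,1),e, proj(s,[mu[0],mu[1],.0165]))
for lo,hi,n in(((0,120,60),(6,255,255),'red'),((50,80,40),(85,255,255),'green')):
    for nm,c,roi in(('top',t,(260,180,345,245)),('side',s,(220,180,300,290))):
        for ce,a,m in segs(c,lo,hi,6,roi): print(n,nm,ce,a,pl(c,*ce,.12 if n=='red' else .025))
# rod brightness profiles, top
g=t['color'].min(2).astype(float)
print('leadin rows by col')
for u in range(240,272):
    w=np.clip(g[224:238,u]-70,0,None)
    if w.sum()>0:
        v=224+(w*np.arange(14)).sum()/w.sum();print(u,round(v,2),w.sum().round(),pl(t,u,v,.0985)[:2])
print('rear')
for v in range(152,226,4):
    w=np.clip(g[v,216:232]-70,0,None);u=216+(w*np.arange(16)).sum()/max(w.sum(),1);print(v,round(u,2),w.sum().round(),pl(t,u,v,.0985)[:2])
print(g[231,262:276])
E
```

```text
collar [ 0.5504 -0.3274] 48.1 [0.022  0.0297] [297.6925 334.1521]
collar [ 0.5437 -0.2359] 102.9 [0.0217 0.0289] [287.795  301.3998]
collar [ 0.4528 -0.3295] 62.5 [0.0217 0.0309] [257.3884 341.7368]
collar [ 0.4544 -0.1581] 128.2 [0.0217 0.0294] [248.4781 280.7659]
collar [ 0.4464 -0.2369] 122.7 [0.0215 0.03  ] [249.4728 307.8042]
red top [285.2 231.5] 10 [0.4661 0.001  0.12  ]
red side [242.68 206.76] 25 [0.4664 0.0076 0.12  ]
green top [331.4628 204.4628] 121 [ 0.5455 -0.1454  0.025 ]
green side [282.4375 271.6938] 160 [ 0.5453 -0.1516  0.025 ]
leadin rows by col
240 228.77 124.0 [0.4779 0.1353]
241 229.26 121.0 [0.4763 0.1324]
242 229.67 130.0 [0.4751 0.1294]
243 229.94 126.0 [0.4742 0.1265]
244 230.24 119.0 [0.4732 0.1235]
245 230.51 119.0 [0.4723 0.1206]
246 230.73 128.0 [0.4715 0.1176]
247 230.87 131.0 [0.4711 0.1146]
248 230.93 128.0 [0.4708 0.1117]
249 230.98 123.0 [0.4705 0.1087]
250 230.99 119.0 [0.4704 0.1057]
251 231.0 121.0 [0.4703 0.1028]
252 231.0 121.0 [0.4702 0.0998]
253 230.98 123.0 [0.4702 0.0968]
254 230.96 127.0 [0.4702 0.0938]
255 230.91 128.0 [0.4702 0.0909]
25
[... 449 characters left out ...]
.0492]
rear
152 223.44 119.0 [0.7092 0.1793]
156 225.38 42.0 [0.6969 0.1738]
160 224.35 357.0 [0.6849 0.1772]
164 221.56 100.0 [0.6732 0.1858]
168 221.96 99.0 [0.6611 0.1849]
172 222.11 119.0 [0.649  0.1847]
176 222.22 128.0 [0.637  0.1847]
180 222.51 108.0 [0.625  0.1841]
184 222.88 99.0 [0.6129 0.1832]
188 223.08 112.0 [0.6009 0.1829]
192 223.2 129.0 [0.589  0.1828]
196 223.42 114.0 [0.577  0.1824]
200 223.77 102.0 [0.565  0.1816]
204 224.05 110.0 [0.553  0.1811]
208 224.11 133.0 [0.5411 0.1812]
212 225.1 125.0 [0.5291 0.1785]
216 226.37 153.0 [0.517 0.175]
220 228.12 153.0 [0.505 0.17 ]
224 226.27 41.0 [0.4933 0.1759]
[112. 109. 108. 108. 107. 105.  93.  69.  38.  23.  21.  22.  21.  22.]
```

```bash
python3 - <<'E'
from m import *
t=cap('top');s=cap('side')
g=s['color'].min(2).astype(float)
# side: lead-in spans crop (190,290)->(178,195): px rows 184..203, cols 238-246
print('side lead')
for v in range(176,206):
    row=g[v,234:252];print(v,row.astype(int))
print('side rear')
for u in range(262,318,5): print(u,g[152:180,u].astype(int))
# project guess
phi=np.radians(2.3);ex=np.array([np.cos(phi),np.sin(phi),0]);ey=np.array([-ex[1],ex[0],0])
tip=np.array([.4716,.0495,.095])
for k in(0,25,50): print('lead',proj(s,tip+ey*k/1e3),proj(t,tip+ey*k/1e3))
be=tip+ey*.13+ex*.08
for k in(0,50,100,150): print('rear',proj(s,be+ex*k/1e3),proj(t,be+ex*k/1e3))
E
```

```text
side lead
176 [143 144 144 144 145 146 145 142 135 147 147 130 105 108 127 143 139 139]
177 [142 144 144 145 144 145 145 143 138 150 135 107  88 117 120 119 110 107]
178 [143 141 139 139 138 135 128 138 151 143 116  78  73  86  78  77  68  61]
179 [122 118 115 110 106 100 101 139 148 129  92  63  62  62  62  62  63  62]
180 [ 81  81  79  72  65  70 103 150 142 111  68  63  63  64  65  71  78  78]
181 [ 67  67  66  65  65  76 122 150 133  92  77  80  89  93  79  74  80  73]
182 [ 67  68  74  80  79  91 138 147 121  72  81  75  83  87  70  54  52  36]
183 [ 95  83  77  82  77  96 149 142 110  50  55  37  30  28  27  28  26  24]
184 [ 90  75  59  56  54 103 149 139  97  35  30  32  33  27  28  27  26  28]
185 [ 40  39  36  38  58 114 151 135  83  32  31  32  33  30  29  29  28  25]
186 [ 40  42  38  38  58 116 151 133  70  33  30  31  32  28  28  28  27  24]
187 [ 42  41  39  38  58 113 151 134  71  34  33  31  31  30  26  27  28  24]
188 [ 41  41  38  39  57 110 150 136  81  32  33  30  30  32  30  29  28  29]
189 [ 43  42  41  41  51 101 149 142 103  35  33  33  32  34  30  28  29  29
[... 2248 characters left out ...]
 71  48  19  18  18  17  18]
307 [145 144 145 145 145 146 145 150 141 105 117 145 147 147 148 150 127  79
  63  63  77  67  20  22  19  22  19  16]
312 [145 144 130  93  44  42 111 136 106  70  72 112 143 149 147 129  87  61
  62  84  76  19  69 102 114 115 114 115]
317 [143 144 139 126 117 117 109  85  62  62  61  61  61  61  62  61  76  88
  90  93  90  89  90  90  90  88  89  88]
lead [243.2081 201.3271] [268.9742 230.0272]
lead [241.7315 194.8517] [260.5983 230.613 ]
lead [240.2905 188.5319] [252.228  231.1984]
rear [262.6282 165.224 ] [223.7896 206.3154]
rear [279.1127 162.7149] [222.7387 189.6771]
rear [295.4322 160.231 ] [221.6918 173.1022]
rear [311.589  157.7719] [220.6488 156.5901]
```

Request:
drive_tool:
  plan: [0.5,0.241,-0.554,-0.024,-2.234,0.5,0.241,-0.554,-0.024,-2.234,0.5,0.241,-0.554,-0.024,-2.234,0.5,0.241,-0.554,-0.024,-2.234,0.5,0.241,-0.554,-0.024,-2.234,0.5,0.241,-0.554,-0.024,-2.234,0.5,0.241,-0.554,-0.024,-2.234,0.5,0.241,-0.554,-0.024,-2.234,0.5,0.241,-0.554,-0.024,-2.234,0.5,0.241,-0.554,-0.024,-2.234,0.5,0.241,-0.554,-0.024,-2.234,0.5,0.241,-0.554,-0.024,-2.234]

```text
t: 1.5
eef_pos: [0.4643, 0.0045, 0.1904]
tcp_rot: [-180.0, -0.0, -35.5]
force: [0.7, 1.3, 0.6]
gripper_width: 0.498
```

Request:
drive_tool:
  plan: [0.5,0,0,0,-0.15,0.5,0,0,0,-0.3,0.5,0,0,0,-0.436,0.5,0,0,0,-0.436]

```text
t: 1.9
eef_pos: [0.4638, 0.0063, 0.1901]
tcp_rot: [180.0, 0.0, -60.2]
force: [-0.2, 0.4, 0.1]
gripper_width: 0.495
```

```bash
python3 - <<'E'
from m import *
t=cap('top');s=cap('side');o=robot.get_obs();print(o['t'],o['eef_pos'],o['tcp_rot'],o['force'],o['joints'])
cv2.imwrite('pics/a1.png',cv2.resize(s['color'][140:240,190:340],None,fx=5,fy=5,interpolation=3))
E
```

```text
2.0 [0.4638 0.0066 0.1902] [-179.9986    0.0004  -59.8887] [ 0.2217  0.5266 -0.0507] [ -3.3851 -16.0963  92.9186   0.0012 103.1768  56.5038]
```

View pics/a1.png

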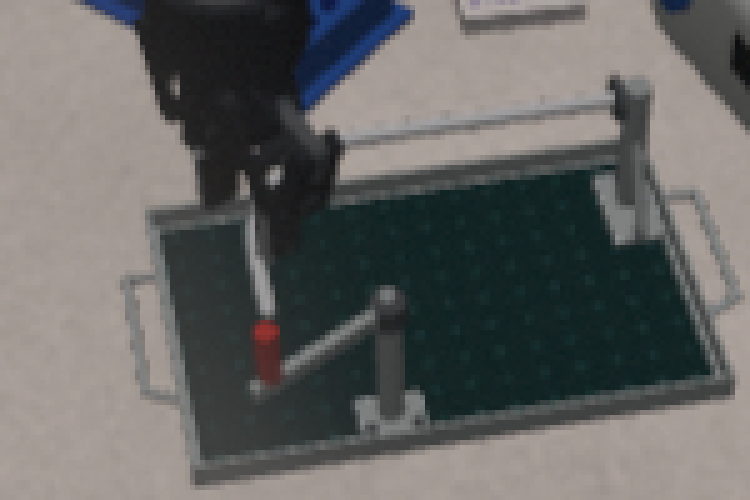

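Request:
drive_tool:
  plan: [0.5,0.0025,-0.0045,-0.02,0,0.5,0.0025,-0.0045,-0.04,0,0.5,0.0025,-0.0045,-0.055,0,0.5,0.0025,-0.0045,-0.07,0,0.35,0.0025,-0.0045,-0.07,0,0.35,0.0025,-0.0045,-0.07,0,0.35,0.0025,-0.0045,-0.07,0]

```text
t: 2.7
eef_pos: [0.4669, 0.0021, 0.1213]
tcp_rot: [-179.9, -0.1, -60.1]
force: [-0.3, -0.4, 0.4]
gripper_width: 0.354
```

```bash
python3 - <<'E'
from m import *
t=cap('top');s=cap('side');o=robot.get_obs();print(o['t'],o['eef_pos'],o['tcp_rot'],o['force'],o['gripper_width'])
cv2.imwrite('pics/a2.png',cv2.resize(s['color'][140:240,190:340],None,fx=5,fy=5,interpolation=3))
E
```

```text
2.8 [0.4669 0.0021 0.1213] [-179.9085   -0.0615  -60.0882] [0.5031 0.0046 0.4341] 0.34857363650471773
```

View pics/a2.png

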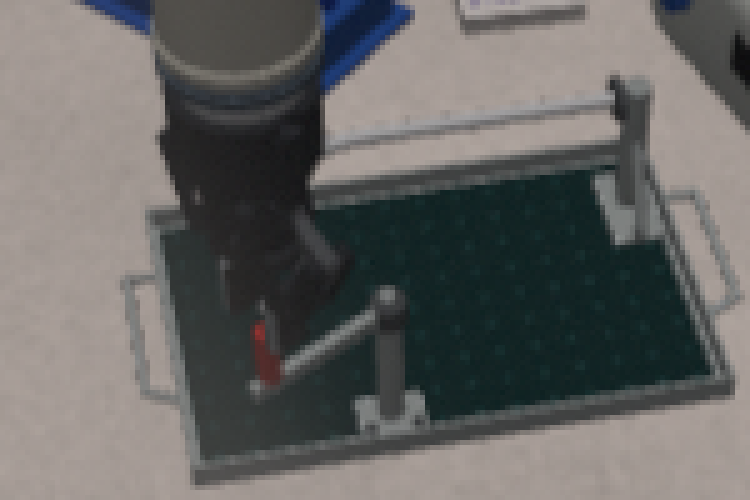

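Request:
drive_tool:
  plan: [0.35,0.006,-0.0095,0,0.13,0.35,0.013,-0.018,0,0.26,0.35,0.021,-0.025,0,0.39,0.35,0.03,-0.031,0,0.52,0.35,0.04,-0.036,0,0.65,0.35,0.05,-0.039,0,0.785,0.35,0.06,-0.041,0,0.915,0.35,0.071,-0.042,0,1.05,0.35,0.08,-0.0415,0,1.15,0.35,0.088,-0.04,0,1.25,0.35,0.092,-0.039,0,1.3,0.35,0.092,-0.039,0,1.3]

```text
t: 4.0
eef_pos: [0.5589, -0.0368, 0.1206]
tcp_rot: [180.0, -0.0, 14.4]
force: [0.5, 0.3, 0.0]
gripper_width: 0.348
```

```bash
python3 - <<'E'
from m import *
t=cap('top');s=cap('side');o=robot.get_obs();print(o['t'],o['eef_pos'],o['tcp_rot'],o['force'],o['gripper_width'])
cv2.imwrite('pics/a3.png',cv2.resize(s['color'][140:240,190:340],None,fx=5,fy=5,interpolation=3))
E
```

```text
4.1 [ 0.5584 -0.0369  0.1205] [179.9872  -0.0179  14.301 ] [-0.142   0.1908 -0.6979] 0.3515758395614822
```

View pics/a3.png

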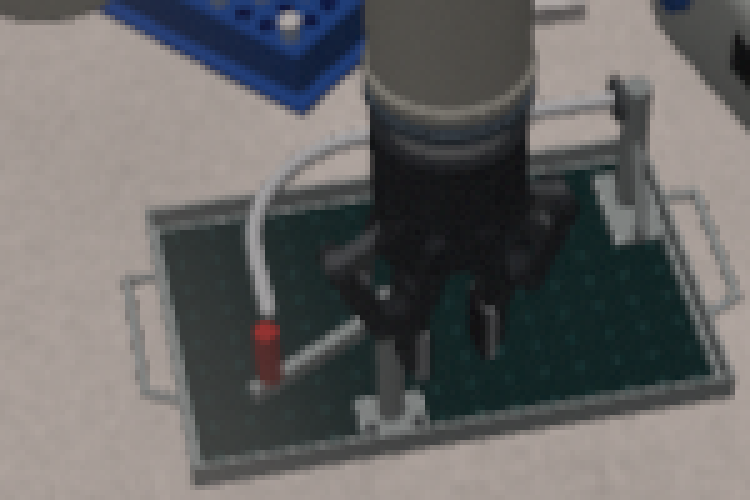

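```bash
python3 - <<'E'
from m import *
s=cap('side');t=cap('top')
o=robot.get_obs();p=o['eef_pos']
for dz in(-.008,0,.011): print(dz,proj(s,p+[0,0,dz]),proj(t,p+[0,0,dz]))
for z in (.095,.105,.112,.12,.138): print(z,pl(s,280.4,213.1,z), 'knob base/top', pl(s,242.6,207+0,z))
g=s['color'][:,:,2].astype(int)-s['color'][:,:,1]
print(g[196:222,236:250])
E
```

```text
-0.008 [279.5741 216.5133] [297.2087 199.6839]
0 [279.569  214.5418] [297.2454 199.5079]
0.011 [279.5619 211.7992] [297.2966 199.2621]
0.095 [ 0.5651 -0.0109  0.095 ] knob base/top [0.4673 0.029  0.095 ]
0.105 [ 0.5636 -0.0193  0.105 ] knob base/top [0.4668 0.0201 0.105 ]
0.112 [ 0.5626 -0.0253  0.112 ] knob base/top [0.4665 0.0139 0.112 ]
0.12 [ 0.5614 -0.032   0.12  ] knob base/top [0.4661 0.0068 0.12  ]
0.138 [ 0.5586 -0.0473  0.138 ] knob base/top [ 0.4652 -0.0092  0.138 ]
[[ -7  -6  -8  -6  -2   2   2   1  -7  -9 -10 -10  -9 -10]
 [ -6  -6  -7  -7  -2   2   2   2  -4  -9  -9  -9 -10 -11]
 [ -6  -7  -7  -7  -4   0   2   1  -1 -10  -9  -8 -10 -10]
 [ -5  -7  -6  -7  -6  -3   2   1   1  -7  -9  -8 -10 -16]
 [ -6  -6  -5  -7  -7  -2   1   2   1  -6  -9 -10 -10 -13]
 [ -8  -6  -6  -6  -6  -2   2   1   1  -7  -9  -9  -8 -10]
 [ -7  -4  -6  -6  -7  -4   0   2   0  -7  -8  -8  -9  -9]
 [ -3  -5  -7  -7  -6  -6  -2   3  -2  -8  -9  -9  -8  -8]
 [ -5  -5  -5  -5  -1  27  60  59  34   0  -9  -8 -10  -9]
 [ -5  -6  -5  -5  17  74  94  93  78  51  -9  -8  -8 -10]
 [ -7  -6  -5  -5  30  94  9
[... 216 characters left out ...]
5  -5  -5   5  37  38  37  36  30   2  -8  -9  -7]
 [ -4  -6  -5  -5   3  33  39  37  36  30   4  -6  -4  -3]
 [ -4  -9  -9  -4   1  26  38  37  35  30  10  -3  -3  -3]
 [ -4  -9  -8  -5  -1  22  38  37  36  29  14  -3  -2  -1]
 [ -4  -4  -4  -5  -3  17  36  35  35  29  16  -2  -2   0]
 [ -3  -4  -4  -4  -4   6  36  36  34  31  14  -1  -1  -3]
 [ -5  -4  -4  -3  -2  -1  17  27  26  20   3  -2  -4  -6]
 [ -3  -5  -7  -5  -2  -2   5  11  10   5  -2  -5  -6  -7]
 [ -3  -4  -7  -7   0   0   0   0  -2  -2  -4  -5  -6  -6]
 [ -3  -4  -5  -4  -2   0   0  -1  -6  -4  -5  -6  -4  -5]
 [ -3  -3  -3  -3  -4  -1  -3  -5  -5  -4  -5  -6  -5  -6]
 [ -4  -3  -3  -4  -3  -4  -4  -4  -4  -6  -5  -6  -6  -5]]
```

```bash
python3 - <<'E'
from m import *
t=cap('top')
cv2.imwrite('pics/a4.png',cv2.convertScaleAbs(cv2.resize(t['color'][160:260,205:325],None,fx=6,fy=6,interpolation=3),alpha=1.5))
g=t['color'][:,:,2].astype(int)-t['color'][:,:,1]
print(g[226:238,278:294])
E
```

```text
[[-12  -9  -5  -5  -4  -3   3   5   5   5   6   5   5   6   6   5]
 [-14  -9  -6  -4  -4  -4   0   3   5   5   6   5   6   6   5   6]
 [-15  -9  -5  -5  -4  -4  -2   4   7   6   5   5   6   6   5   6]
 [-14  -8  -5  -4  -1   2  11  21  22  13   6   5   5   5   6   6]
 [-13  -9  -6  -4   3  18  41  59  55  29   9   5   5   5   5   6]
 [-13  -8  -6  -3   8  33  67  90  83  46  15   6   5   6   6   6]
 [-14  -9  -6  -4   9  34  68  88  84  49  18   7   6   5   5   6]
 [-15  -8  -6  -3   5  23  44  61  58  34  11   5   6   5   6   6]
 [-15  -9  -6  -4   2  11  18  24  21  11   4   4   6   6   5   5]
 [-15 -10  -7  -5   0   4   7   7   6   3   3   6   5   5   6   6]
 [-15 -10  -8  -5  -1   3   5   4   4   5   6   6   5   5   5   5]
 [-15 -10  -8  -5   0   5   5   5   5   7   5   5   6   6   6   6]]
```

View pics/a4.png

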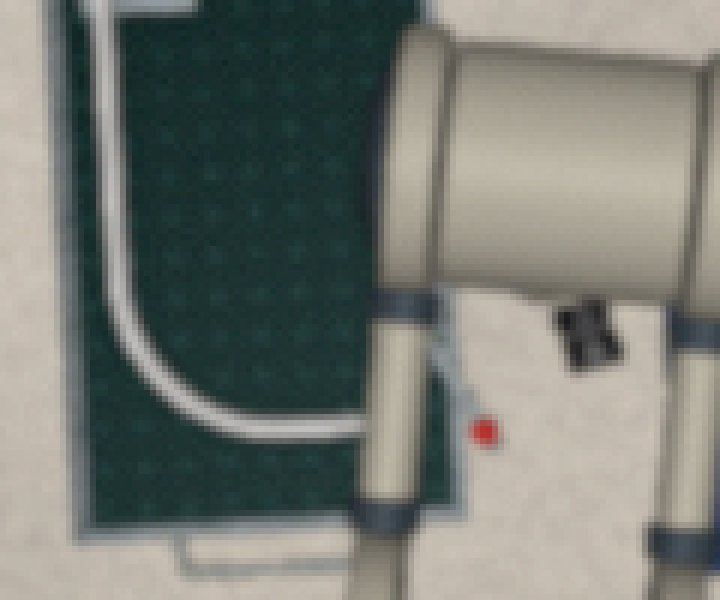

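```bash
python3 - <<'E'
from m import *
s=cap('side');t=cap('top')
for z in(.095,.101,.12,.138): print(z,proj(s,[.466,.001,z]),proj(t,[.466,.001,z]))
o1,d1=ray(s,242.1,205.9);o2,d2=ray(t,285.2,231.5)
A=np.array([d1,-d2]).T;x=np.linalg.lstsq(A,o2-o1,rcond=None)[0];print(o1+d1*x[0],o2+d2*x[1])
j=np.array([.5,-.866,0])
for z in(.113,.12,.126):
  for k in(-.015,.015): print(z,k,(proj(s,np.array([.4669,.0021,z])+k*j)-[190,140])*5)
a=np.radians(14.3);j=np.array([np.cos(a),np.sin(a),0])
for z in(.113,.12,.126):
  for k in(-.015,.015): print(z,k,(proj(s,np.array([.5584,-.0369,z])+k*j)-[190,140])*5)
E
```

```text
0.095 [243.4001 214.7424] [285.3278 231.4313]
0.101 [243.2666 213.2908] [285.2964 231.4575]
0.12 [242.8374 208.6246] [285.1948 231.5422]
0.138 [242.4216 204.104 ] [285.0956 231.6249]
[0.4647 0.0009 0.1313] [0.4663 0.0008 0.1312]
0.113 -0.015 [249.4793 333.9242]
0.113 0.015 [283.5282 366.3194]
0.12 -0.015 [248.6231 325.2488]
0.12 0.015 [282.8065 357.6769]
0.126 -0.015 [247.8834 317.7545]
0.126 0.015 [282.1831 350.2102]
0.113 -0.015 [422.1077 390.8198]
0.113 0.015 [473.9335 372.838 ]
0.12 -0.015 [421.9748 382.204 ]
0.12 0.015 [474.0226 364.2021]
0.126 -0.015 [421.86 374.76]
0.126 0.015 [474.0996 356.741 ]
```

```bash
python3 - <<'E'
from m import *
s=cap('side')
cv2.imwrite('pics/a5.png',cv2.convertScaleAbs(cv2.resize(s['color'][170:230,230:305],None,fx=10,fy=10,interpolation=0),alpha=1.8))
E
```

```text
(no output)
```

View pics/a5.png

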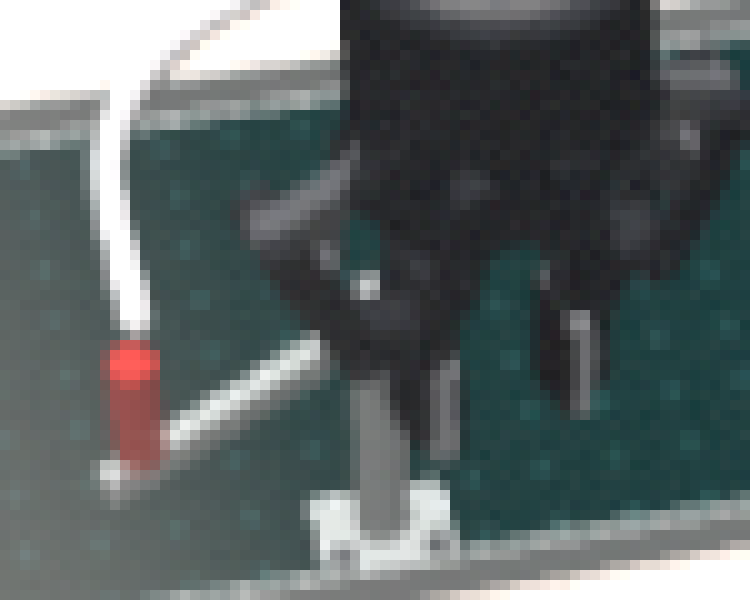

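Request:
drive_tool:
  plan: [0.35,0,-0.02,-0.03,0,0.35,0,-0.02,-0.06,0,0.35,0,-0.02,-0.08,0,0.35,0,-0.02,-0.09,0,0.35,0,-0.02,-0.1,0,0.35,0,-0.02,-0.105,0,0.35,0,-0.02,-0.105,0,0.35,0,-0.02,-0.105,0]

```text
t: 5.2
eef_pos: [0.559, -0.0569, 0.0162]
tcp_rot: [180.0, -0.1, 14.4]
force: [0.4, -0.6, 0.8]
gripper_width: 0.345
```

```bash
python3 - <<'E'
from m import *
s=cap('side');o=robot.get_obs();print(o['t'],o['eef_pos'],o['force'])
cv2.imwrite('pics/a6.png',cv2.convertScaleAbs(cv2.resize(s['color'][190:265,230:305],None,fx=8,fy=8,interpolation=0),alpha=1.5))
E
```

```text
5.25 [ 0.559  -0.0569  0.0163] [-0.2907 -0.6106 -0.7217]
```

View pics/a6.png

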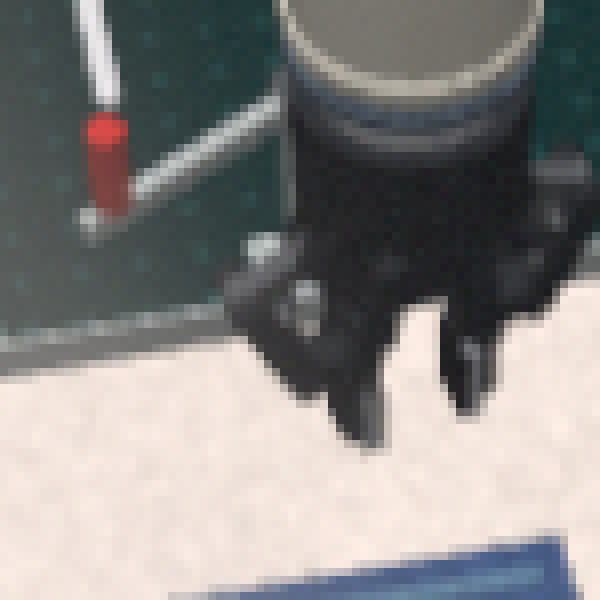

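Request:
drive_tool:
  plan: [0.35,0,0,-0.003,0,0.35,0,0,-0.006,0,0.35,0,0,-0.006,0,0.35,0,0,-0.008,0,0.35,0,0,-0.008,0]

```text
t: 5.75
eef_pos: [0.5581, -0.0569, 0.0068]
tcp_rot: [-180.0, 0.0, 14.4]
force: [-0.2, -0.0, -0.3]
gripper_width: 0.35
```

```bash
python3 - <<'E'
from m import *
s=cap('side');o=robot.get_obs();print(o['t'],o['eef_pos'],o['force'])
a=np.radians(14.4);j=np.array([np.cos(a),np.sin(a),0]);q=np.array([-j[1],j[0],0])
for z in(0.0,.01,.02): print(z,[proj(s,np.array([.559,-.0569,z])+k*j-.011*q) for k in(-.015,.015)])
E
```

```text
5.8 [ 0.5582 -0.0569  0.0069] [-0.4478 -0.1703 -0.2919]
0.0 [array([277.8823, 252.6454]), array([287.6963, 249.0022])]
0.01 [array([277.8663, 250.506 ]), array([287.7374, 246.8551])]
0.02 [array([277.8502, 248.3415]), array([287.779, 244.683])]
```

Request:
drive_tool:
  plan: [0.35,0,0,-0.002,0,0.35,0,0,-0.004,0,0.35,0,0,-0.004,0,0.35,0,0,-0.006,0,0.35,0,0,-0.006,0]

```text
t: 6.3
eef_pos: [0.5582, -0.0569, 0.0008]
tcp_rot: [-180.0, 0.0, 14.4]
force: [-0.6, 0.1, 0.3]
gripper_width: 0.352
```

Request:
drive_tool:
  plan: [0.35,0,0,-0.002,0,0.35,0,0,-0.002,0,0.35,0,0,-0.004,0,0.35,0,0,-0.004,0,0.35,0,0,-0.005,0,0.35,0,0,-0.005,0]

```text
t: 6.9
eef_pos: [0.5583, -0.0569, -0.004]
tcp_rot: [-180.0, 0.0, 14.4]
force: [0.4, 0.5, 0.2]
gripper_width: 0.351
```

```bash
python3 - <<'E'
from m import *
s=cap('side');o=robot.get_obs();print(o['t'],o['eef_pos'],o['force'],o['joints'])
cv2.imwrite('pics/a7.png',cv2.convertScaleAbs(cv2.resize(s['color'][190:265,230:305],None,fx=8,fy=8,interpolation=0),alpha=1.5))
E
```

```text
6.95 [ 0.5583 -0.0569 -0.0039] [ 0.0968 -0.2964  0.4375] [ -9.2933   3.2421  94.9099   0.0004  81.854  -23.6733]
```

View pics/a7.png

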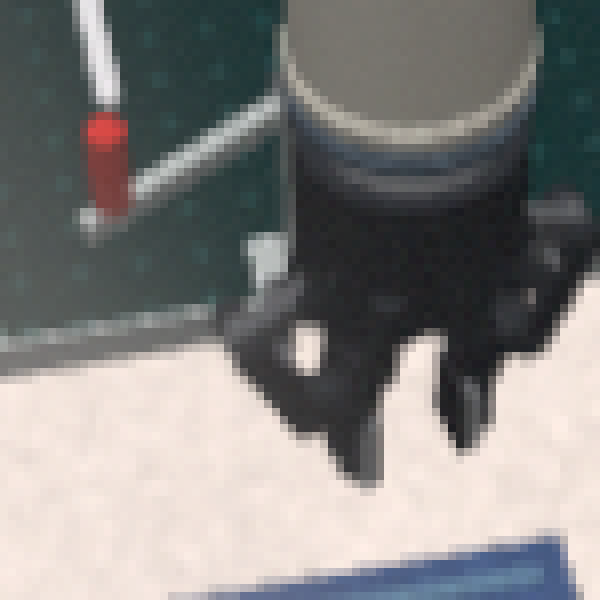

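Request:
drive_tool:
  plan: [0.35,0,0,-0.002,0,0.35,0,0,-0.002,0,0.35,0,0,-0.004,0,0.35,0,0,-0.004,0]

```text
t: 7.35
eef_pos: [0.5581, -0.0569, -0.0082]
tcp_rot: [-180.0, 0.0, 14.4]
force: [-0.1, 0.2, -0.4]
gripper_width: 0.347
```

Request:
drive_tool:
  plan: [0.35,0,0,-0.001,0,0.35,0,0,-0.002,0,0.35,0,0,-0.002,0]

```text
t: 7.65
eef_pos: [0.5582, -0.0569, -0.01]
tcp_rot: [-180.0, 0.0, 14.4]
force: [-0.3, -0.1, -0.2]
gripper_width: 0.347
```

Request:
drive_tool:
  plan: [0.35,0,0,-0.001,0,0.35,0,0,-0.002,0,0.35,0,0,-0.002,0]

```text
t: 7.95
eef_pos: [0.5582, -0.0569, -0.012]
tcp_rot: [-180.0, 0.0, 14.4]
force: [-0.4, 0.0, 0.2]
gripper_width: 0.349
```

Request:
drive_tool:
  plan: [0.35,0,0,-0.001,0,0.35,0,0,-0.0015,0,0.35,0,0,-0.0015,0]

```text
t: 8.25
eef_pos: [0.5582, -0.0569, -0.0135]
tcp_rot: [-180.0, 0.0, 14.4]
force: [0.2, 0.5, -0.5]
gripper_width: 0.35
```

```bash
python3 - <<'E'
from m import *
s=cap('side');o=robot.get_obs();print(o['t'],o['eef_pos'],o['force'])
cv2.imwrite('pics/a8.png',cv2.convertScaleAbs(cv2.resize(s['color'][215:265,260:310],None,fx=12,fy=12,interpolation=0),alpha=1.5))
a=np.radians(14.4);j=np.array([np.cos(a),np.sin(a),0]);q=np.array([-j[1],j[0],0])
for z in(0.0,.01): print(z,[(proj(s,np.array([.5582,-.0569,z])+k*j-m*q)-[260,215]+.5)*12 for k in(-.015,.015) for m in(-.011,.011)])
E
```

```text
8.3 [ 0.5583 -0.0569 -0.0134] [0.016  0.828  0.9722]
0.0 [array([178.2487, 388.3821]), array([217.1702, 458.2428]), array([295.1192, 345.5223]), array([334.9686, 414.5186])]
0.01 [array([177.815 , 362.5648]), array([216.9591, 432.5714]), array([295.3591, 319.6191]), array([335.442 , 388.7545])]
```

View pics/a8.png

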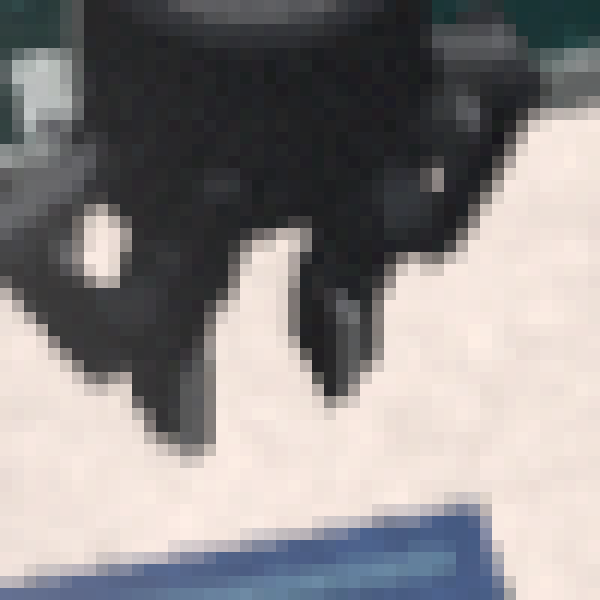

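Request:
drive_tool:
  plan: [0.35,0,0,-0.001,0,0.35,0,0,-0.001,0,0.35,0,0,-0.001,0]

```text
t: 8.6
eef_pos: [0.5583, -0.0569, -0.0144]
tcp_rot: [-180.0, 0.0, 14.4]
force: [0.5, -1.6, -0.4]
gripper_width: 0.35
```

Request:
drive_tool:
  plan: [0.35,0,0,-0.001,0,0.35,0,0,-0.001,0,0.35,0,0,-0.001,0]

```text
t: 8.9
eef_pos: [0.5583, -0.0569, -0.0154]
tcp_rot: [-180.0, 0.0, 14.4]
force: [-0.5, -0.2, 0.5]
gripper_width: 0.35
```

Request:
drive_tool:
  plan: [0.35,0,0,-0.001,0,0.35,0,0,-0.001,0,0.35,0,0,-0.001,0]

```text
t: 9.2
eef_pos: [0.5583, -0.0569, -0.0164]
tcp_rot: [-180.0, 0.0, 14.4]
force: [-0.3, 0.6, -0.1]
gripper_width: 0.35
```

Request:
drive_tool:
  plan: [0.35,0,0,-0.001,0,0.35,0,0,-0.001,0,0.35,0,0,-0.001,0]

```text
t: 9.5
eef_pos: [0.5583, -0.0569, -0.0174]
tcp_rot: [-180.0, 0.0, 14.4]
force: [-0.3, -0.3, -0.0]
gripper_width: 0.349
```

Request:
drive_tool:
  plan: [0.35,0,0,-0.001,0,0.35,0,0,-0.001,0,0.35,0,0,-0.001,0]

```text
t: 9.8
eef_pos: [0.5585, -0.0569, -0.0177]
tcp_rot: [180.0, -0.0, 14.4]
force: [-2.5, 0.3, 5.9]
gripper_width: 0.351
```

Request:
drive_tool:
  plan: [0.35,0,0,-0.001,0,0.35,0,0,-0.001,0,0.35,0,0,-0.001,0]

```text
t: 10.1
eef_pos: [0.5585, -0.0569, -0.0178]
tcp_rot: [180.0, -0.0, 14.4]
force: [-5.2, 0.7, 10.9]
gripper_width: 0.347
```

Request:
drive_tool:
  plan: [0.4,0,0,0.05,0,0.4,0,0,0.1,-0.14,0.4,0,0,0.15,-0.28,0.4,-0.02,0.01,0.17,-0.42,0.4,-0.04,0.02,0.17,-0.56,0.4,-0.06,0.035,0.17,-0.7,0.4,-0.08,0.05,0.17,-0.84,0.4,-0.092,0.058,0.17,-0.98,0.4,-0.092,0.058,0.17,-1.12,0.4,-0.092,0.058,0.17,-1.26,0.4,-0.092,0.058,0.17,-1.3,0.4,-0.092,0.058,0.17,-1.3]

```text
t: 11.3
eef_pos: [0.4663, 0.0011, 0.1503]
tcp_rot: [180.0, 0.0, -60.1]
force: [0.1, 0.0, 0.2]
gripper_width: 0.399
```

Now descend 56 mm and cage the knob.

Request:
drive_tool:
  plan: [0.4,0,0,-0.02,0,0.4,0,0,-0.035,0,0.4,0,0,-0.045,0,0.4,0,0,-0.054,0,0.4,0,0,-0.054,0]

```text
t: 11.8
eef_pos: [0.4655, 0.0011, 0.095]
tcp_rot: [179.9, 0.1, -60.1]
force: [0.3, 0.2, -0.6]
gripper_width: 0.402
```

Request:
drive_tool:
  plan: [0.35,0.006,-0.0095,0,0.13,0.35,0.013,-0.018,0,0.26,0.35,0.021,-0.025,0,0.39,0.35,0.03,-0.031,0,0.52,0.35,0.04,-0.036,0,0.65,0.35,0.05,-0.039,0,0.785,0.35,0.06,-0.041,0,0.915,0.35,0.071,-0.042,0,1.05,0.35,0.08,-0.0415,0,1.15,0.35,0.088,-0.04,0,1.25,0.35,0.092,-0.039,0,1.3,0.35,0.092,-0.039,0,1.3]

```text
t: 13.0
eef_pos: [0.559, -0.0379, 0.0972]
tcp_rot: [180.0, -0.0, 14.4]
force: [-0.4, -0.7, -0.1]
gripper_width: 0.35
```

```bash
python3 - <<'E'
from m import *
t=cap('top');s=cap('side');o=robot.get_obs();print(o['t'],o['eef_pos'],o['tcp_rot'],o['force'],o['gripper_width'])
cv2.imwrite('pics/b1.png',cv2.resize(s['color'][140:260,190:340],None,fx=5,fy=5,interpolation=3))
E
```

```text
13.1 [ 0.5585 -0.0379  0.097 ] [179.9929  -0.0213  14.307 ] [-1.4139 -0.1941 -0.487 ] 0.35249358847146517
```

View pics/b1.png

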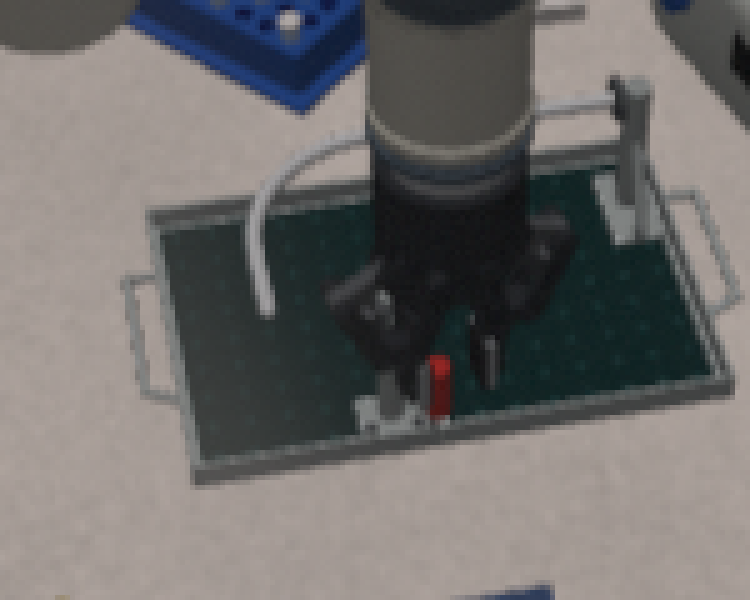

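Request:
drive_tool:
  plan: [0.4,0,0,0.03,0,0.4,0,0,0.055,0,0.6,-0.03,-0.035,0.055,0.1,0.6,-0.065,-0.07,0.04,0.25,0.6,-0.09,-0.1,0.01,0.35,0.6,-0.104,-0.12,-0.027,0.415,0.6,-0.104,-0.12,-0.047,0.415,0.6,-0.104,-0.12,-0.047,0.415]

```text
t: 13.9
eef_pos: [0.4517, -0.1576, 0.0463]
tcp_rot: [-179.7, 0.2, 38.0]
force: [-0.3, 1.2, 0.2]
gripper_width: 0.597
```

```bash
cat >> m.py <<'E'
def snap(f,roi=(190,130,340,380),k=3,v='side'):
    c=cap(v);x0,y0,x1,y1=roi
    cv2.imwrite('pics/'+f,cv2.convertScaleAbs(cv2.resize(c['color'][y0:y1,x0:x1],None,fx=k,fy=k,interpolation=3),alpha=1.3))
    o=robot.get_obs();print(o['t'],o['eef_pos'],o['tcp_rot'],o['force'],o['gripper_width'],o['wrist_torque']);return c
E
python3 - <<'E'
from m import *
snap('c1.png',(200,240,330,370),5)
t=cap('top')
for mu,a,e in collars(t,0.020): print('collar',mu,round(a,1),e)
E
```

```text
13.95 [ 0.4533 -0.1577  0.0488] [-179.8775    0.0554   38.055 ] [-0.0906  0.3673  1.2736] 0.5990653758161549 [-0.0247  0.0304  0.0107]
collar [ 0.5504 -0.3274] 47.6 [0.022  0.0297]
collar [ 0.5437 -0.2359] 103.1 [0.0218 0.0289]
```

View pics/c1.png

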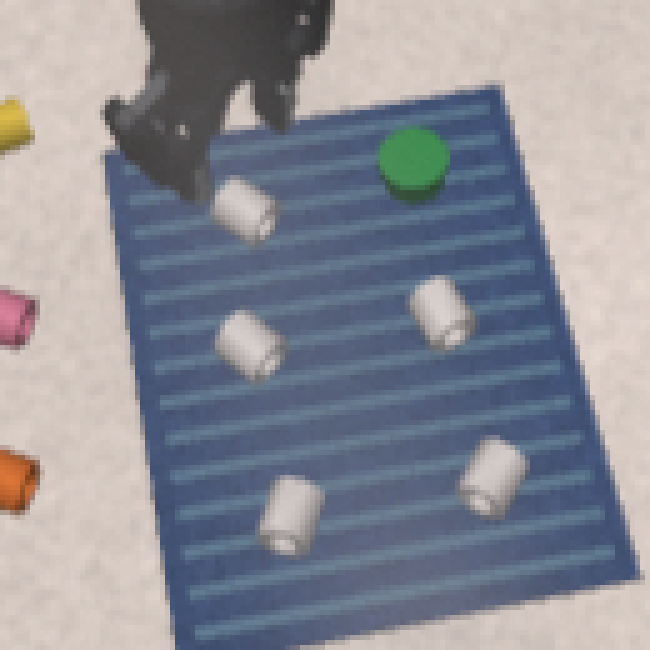

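Request:
drive_tool:
  plan: [0.6,0,0,-0.02,0,0.6,0,0,-0.04,0,0.6,0,0,-0.052,0,0.6,0,0,-0.0595,0,0.6,0,0,-0.0595,0,0.2,0,0,-0.0595,0,0.2,0,0,-0.0595,0,0.2,0,0,-0.0595,0,0.2,0,0,-0.0595,0,0.2,0,0,-0.0595,0,0.2,0,0,-0.0595,0]

```text
t: 15.1
eef_pos: [0.4553, -0.1583, -0.0084]
tcp_rot: [179.9, -0.1, 38.2]
force: [0.2, 0.1, 5.6]
gripper_width: 0.278
```

```bash
python3 - <<'E'
from m import *
snap('c2.png',(200,240,330,370),5)
E
```

```text
15.15 [ 0.4553 -0.1583 -0.0084] [179.8724  -0.077   38.1574] [-0.1885 -0.0932  6.5329] 0.2747999686772037 [0.0128 0.0038 0.0388]
```

View pics/c2.png

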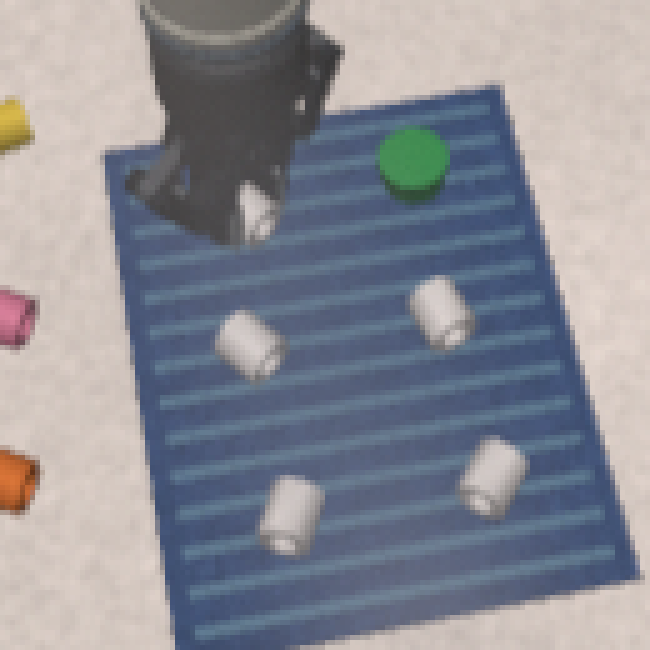

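Request:
drive_tool:
  plan: [0.2,0,0,0.03,0,0.2,0,0,0.06,0,0.2,0,0,0.08,-0.1,0.2,0.004,0.03,0.08,-0.23,0.2,0.01,0.07,0.08,-0.36,0.2,0.014,0.11,0.08,-0.5,0.2,0.018,0.145,0.08,-0.626,0.2,0.018,0.163,0.08,-0.626,0.2,0.018,0.168,0.08,-0.626,0.2,0.018,0.168,0.08,-0.626,0.2,0.018,0.168,0.08,-0.626]

```text
t: 16.25
eef_pos: [0.4723, 0.0092, 0.0701]
tcp_rot: [180.0, 0.0, 2.3]
force: [-0.3, -0.7, 0.2]
gripper_width: 0.274
```

```bash
python3 - <<'E'
from m import *
c=snap('c3.png',(215,150,315,250),6)
t=snap('c4.png',(205,170,325,270),5,'top')
E
```

```text
16.3 [0.4723 0.009  0.0701] [179.9742   0.0095   2.2341] [ 0.1544  0.2407 -0.0432] 0.2737059552837555 [ 0.0716  0.0066 -0.0019]
16.35 [0.4723 0.009  0.0701] [179.9802   0.008    2.2135] [ 0.598  -1.0239  0.0626] 0.27497500647482725 [ 0.0084  0.0401 -0.0087]
```

View pics/c3.png

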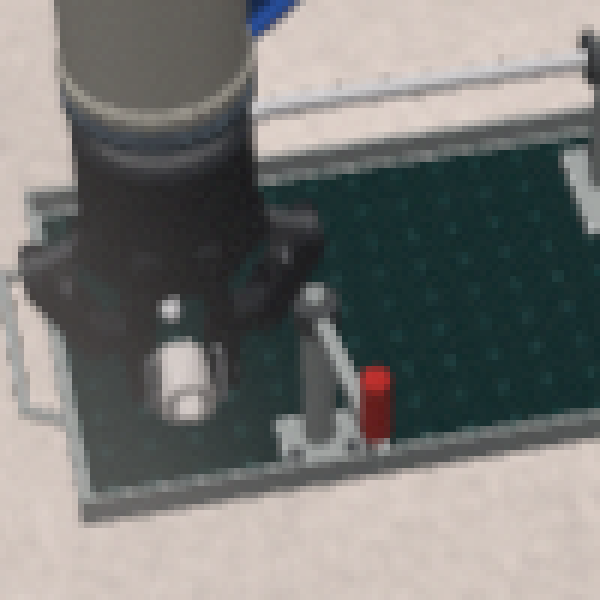

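View pics/c4.png

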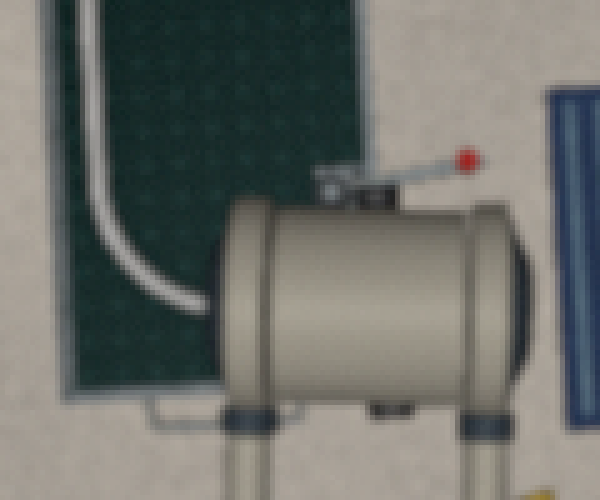

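```bash
python3 - <<'E'
from m import *
s=cap('side')
print(proj(s,[.47395,-.005,.095]),proj(s,[.4718,.0487,.095]),proj(s,[.47395,.009,.095]))
g=s['color'].min(2)
print(g[205:224,236:256])
E
```

```text
[246.6187 216.0158] [243.3164 201.5292] [245.9461 212.1359]
[[ 45  44  44  43  44  42  41  41  40  40  37  37  36  37  34  34  33  31
   32  30]
 [ 46  45  45  43  46  44  46  57  72  71  68  46  38  37  37  34  35  30
   31  29]
 [ 45  46  45  44  45  50  84 121 129 127 124 105  71  40  57  68  34  32
   33  30]
 [ 47  45  46  44  51  82 126 152 152 152 150 136 103  52  58  79  48  33
   34  31]
 [ 47  46  50  67  84  99 144 153 152 152 149 141 115  62  44  64  53  33
   32  32]
 [ 48  49  53  77  90  93 142 153 154 154 149 143 120  83  43  64  57  36
   36  32]
 [ 49  47  51  69  69  87 142 151 154 153 149 142 126 101  43  67  61  35
   37  33]
 [ 50  46  51  68  69  83 140 150 155 152 147 142 127 103  51  64  63  35
   36  33]
 [ 52  52  50  65  68  80 138 149 156 153 147 142 130 105  59  60  63  35
   36  33]
 [ 53  53  51  63  69  77 136 146 143 137 126 118 111 101  76  60  64  38
   36  34]
 [ 53  50  52  60  70  83 132 129 114 118 109 107  92  90  85  63  65  44
   37  36]
 [ 53  50  52  61  71  79 118 103 104 135 137 139 110  86  81  61  53  43
   36  34]
 [ 53  52  54  63  71  70 101  91 118 151 153 151 123  90  81  49  40  37
   37  36]
 [ 55  54  54  58  65  68  97  91 118 148 151 144 117  87  71  44  39  38
   36  35]
 [ 55  54  53  52  53  58  83  84 101 123 123 117  93  69  50  41  38  40
   38  37]
 [ 56  54  54  52  52  52  55  67  74  73  70  70  61  46  44  42  41  41
   38  39]
 [ 55  56  53  53  53  52  50  50  52  52  46  46  47  44  43  42  41  40
   41  40]
 [ 56  55  56  53  53  52  52  50  49  48  49  49  47  45  44  42  42  40
   41  40]
 [ 56  56  55  57  56  52  52  50  50  50  49  50  49  45  45  45  42  41
   40  40]]
```

Request:
drive_tool:
  plan: [0.2,0.001,0,0,0,0.2,0.0006,0.01,0,0,0.2,0.0002,0.02,0,0,0.2,0,0.025,0,0,0.2,-0.0002,0.03,0,0,0.2,-0.0004,0.035,0,0,0.2,-0.0004,0.035,0,0]

```text
t: 17.1
eef_pos: [0.4719, 0.0458, 0.0701]
tcp_rot: [-180.0, 0.0, 2.3]
force: [0.2, -0.5, 0.1]
gripper_width: 0.275
```

```bash
python3 - <<'E'
from m import *
c=snap('c5.png',(215,150,315,250),6)
E
```

```text
17.15 [0.4719 0.0454 0.0702] [179.9933   0.0021   2.3377] [ 0.0382 -0.0278 -0.2297] 0.27152053668794146 [-0.0158  0.0126 -0.0692]
```

View pics/c5.png

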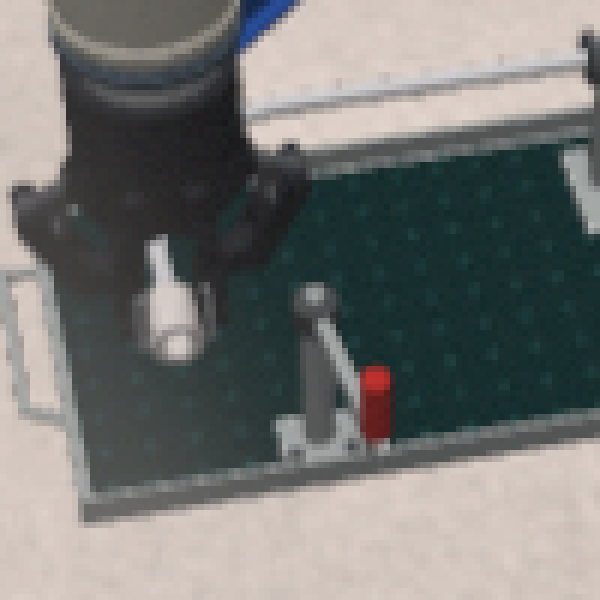

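Request:
drive_tool:
  plan: [0.2,-0.0006,0.015,0,0,0.2,-0.0012,0.03,0,0,0.2,-0.0018,0.045,0,0,0.2,-0.0021,0.0533,0,0,0.2,-0.0013,0.0637,0,-0.131,0.2,0.0003,0.074,0,-0.262,0.2,0.0033,0.084,0,-0.393,0.2,0.0033,0.084,0,-0.393]

```text
t: 17.95
eef_pos: [0.4755, 0.1296, 0.0702]
tcp_rot: [-180.0, -0.0, -20.2]
force: [0.1, 0.6, 0.2]
gripper_width: 0.275
```

```bash
python3 - <<'E'
from m import *
c=snap('c6.png',(205,130,325,230),6)
E
```

```text
18.0 [0.4753 0.1291 0.0701] [179.9769  -0.0034 -20.0194] [ 0.6812 -0.1271 -0.0262] 0.2730310906194619 [0.0308 0.0412 0.0466]
```

View pics/c6.png

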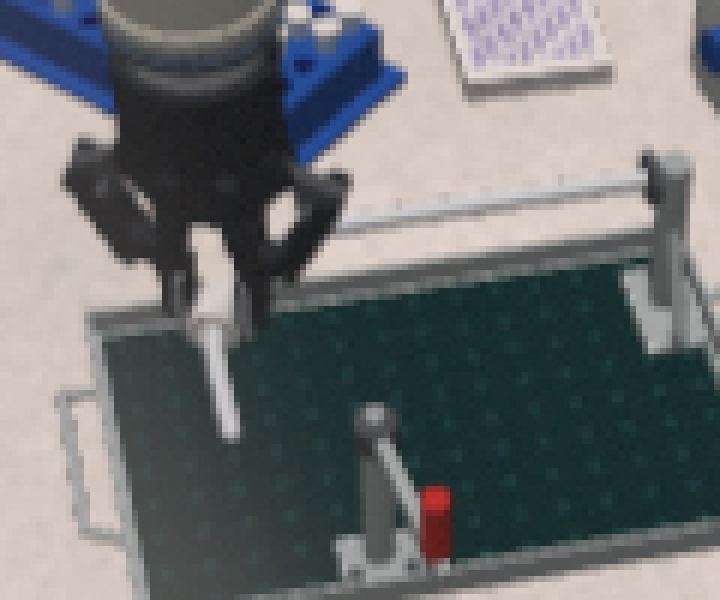

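Request:
drive_tool:
  plan: [0.2,0.0042,0.0095,0,-0.131,0.2,0.0096,0.0184,0,-0.262,0.2,0.0161,0.0265,0,-0.393,0.2,0.0237,0.0336,0,-0.524,0.2,0.0321,0.0396,0,-0.655,0.2,0.0413,0.0446,0,-0.785,0.2,0.0509,0.0484,0,-0.916,0.2,0.0609,0.0508,0,-1.047,0.2,0.0713,0.0524,0,-1.178,0.2,0.0813,0.0528,0,-1.178,0.2,0.0813,0.0528,0,-1.178]

```text
t: 19.1
eef_pos: [0.5573, 0.1812, 0.0699]
tcp_rot: [180.0, -0.0, -87.5]
force: [-0.2, -0.4, 0.5]
gripper_width: 0.272
```

```bash
python3 - <<'E'
from m import *
c=snap('c7.png',(205,130,325,230),6)
E
```

```text
19.15 [0.5567 0.1813 0.07  ] [179.9698  -0.0131 -87.495 ] [-1.1318  0.4373 -0.9893] 0.27616427745864663 [-0.024   0.0474  0.0171]
```

View pics/c7.png

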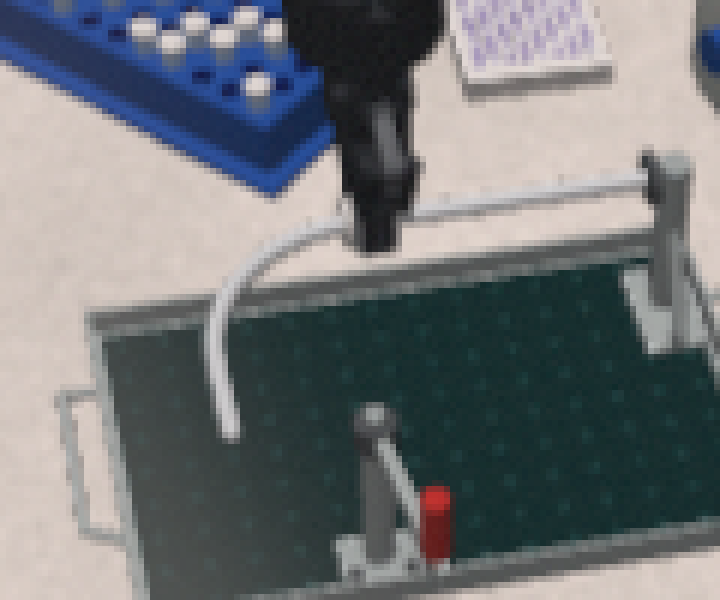

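Request:
drive_tool:
  plan: [0.2,0.015,0.0007,0,0,0.2,0.03,0.0013,0,0,0.2,0.045,0.002,0,0,0.2,0.06,0.0027,0,0,0.2,0.075,0.0034,0,0,0.2,0.09,0.004,0,0,0.2,0.105,0.0047,0,0,0.2,0.115,0.0052,0,0,0.2,0.119,0.0054,0,0,0.2,0.119,0.0054,0,0]

```text
t: 20.15
eef_pos: [0.6756, 0.1867, 0.0699]
tcp_rot: [180.0, -0.0, -87.6]
force: [-0.5, -1.4, -1.1]
gripper_width: 0.272
```

Request:
drive_tool:
  plan: [0.3,0,0,-0.001,0,0.4,0,0,-0.002,0,0.55,0,0,-0.002,0,0.55,0,0,-0.002,0]

```text
t: 20.55
eef_pos: [0.6753, 0.1875, 0.0683]
tcp_rot: [-180.0, 0.0, -87.7]
force: [-0.3, 0.2, 0.0]
gripper_width: 0.552
```

```bash
python3 - <<'E'
from m import *
c=snap('c8.png',(205,110,345,230),5)
E
```

```text
20.6 [0.6753 0.1875 0.0683] [-179.9935    0.0131  -87.6936] [-0.6508 -0.7771  0.2961] 0.55306565334676 [0.0555 0.0015 0.0106]
```

View pics/c8.png

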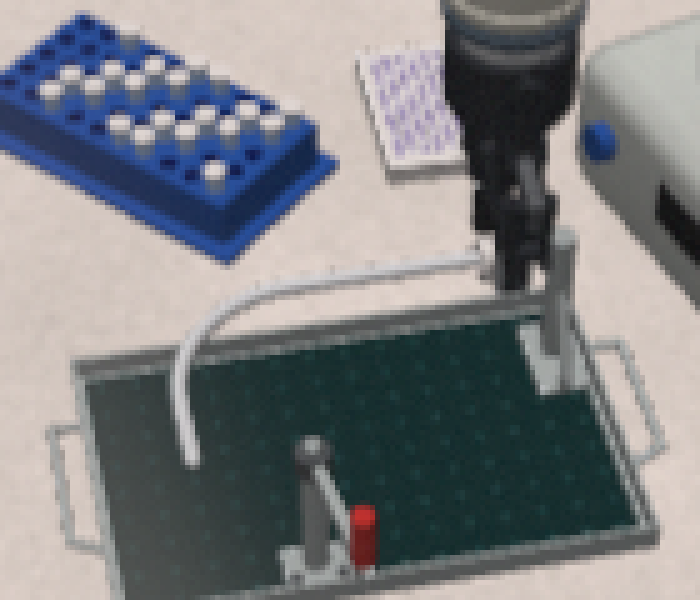

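Request:
drive_tool:
  plan: [0.6,0,0,0.045,0,0.6,-0.01,-0.02,0.08,0.14,0.6,-0.03,-0.06,0.08,0.28,0.6,-0.055,-0.1,0.08,0.42,0.6,-0.078,-0.142,0.08,0.56,0.6,-0.1,-0.185,0.08,0.7,0.6,-0.123,-0.227,0.08,0.84,0.6,-0.146,-0.27,0.08,0.98,0.6,-0.169,-0.312,0.08,1.12,0.6,-0.192,-0.354,0.08,1.26,0.6,-0.213,-0.393,0.08,1.4,0.6,-0.229,-0.424,0.07,1.54]

```text
t: 21.8
eef_pos: [0.4468, -0.2371, 0.1404]
tcp_rot: [179.9, -0.2, -0.2]
force: [1.3, -0.3, -0.7]
gripper_width: 0.599
```

Request:
drive_tool:
  plan: [0.6,0,0,-0.03,0.14,0.6,0,0,-0.06,0.28,0.6,0,0,-0.085,0.42,0.6,0,0,-0.095,0.56,0.6,0,0,-0.095,0.56]

```text
t: 22.3
eef_pos: [0.4462, -0.2344, 0.0415]
tcp_rot: [-179.8, 0.1, 31.6]
force: [0.6, 0.3, -0.6]
gripper_width: 0.598
```

```bash
python3 - <<'E'
from m import *
snap('d1.png',(200,140,340,370),3)
t=cap('top')
for mu,a,e in collars(t,0.020): print('collar',mu,round(a,1),e)
E
```

```text
22.35 [ 0.447  -0.2348  0.0432] [-179.9341    0.0306   31.3812] [-0.052   1.6255 -0.0044] 0.602605162085988 [ 0.039   0.0129 -0.0353]
collar [ 0.5504 -0.3274] 47.6 [0.0221 0.0298]
collar [ 0.5437 -0.2359] 103.1 [0.0219 0.029 ]
```

View pics/d1.png

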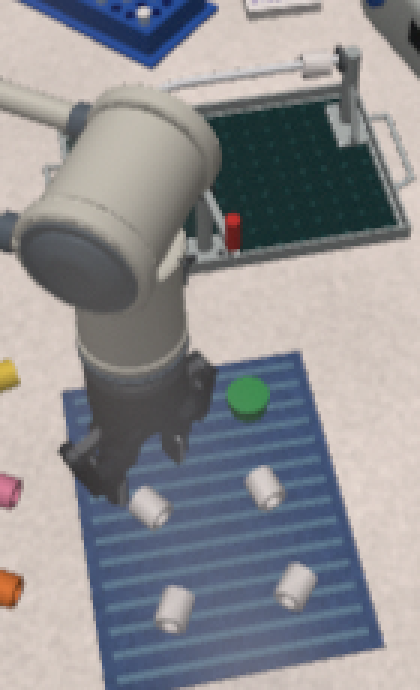

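Request:
drive_tool:
  plan: [0.6,0,-0.002,-0.02,0.023,0.6,0,-0.002,-0.037,0.023,0.6,0,-0.002,-0.0445,0.023,0.6,0,-0.002,-0.0505,0.023,0.6,0,-0.002,-0.0505,0.023,0.2,0,-0.002,-0.0505,0.023,0.2,0,-0.002,-0.0505,0.023,0.2,0,-0.002,-0.0505,0.023,0.2,0,-0.002,-0.0505,0.023,0.2,0,-0.002,-0.0505,0.023]

```text
t: 23.4
eef_pos: [0.4482, -0.2376, -0.0056]
tcp_rot: [179.9, -0.1, 32.9]
force: [-0.7, -0.0, 5.8]
gripper_width: 0.272
```

Request:
drive_tool:
  plan: [0.2,0,0,0.03,0,0.2,0,0,0.06,0,0.2,0,0.005,0.08,-0.1,0.2,0.004,0.04,0.08,-0.2,0.2,0.008,0.085,0.08,-0.33,0.2,0.014,0.13,0.08,-0.46,0.2,0.02,0.175,0.08,-0.534,0.2,0.025,0.22,0.08,-0.534,0.2,0.0263,0.24,0.08,-0.534,0.2,0.0263,0.247,0.08,-0.534,0.2,0.0263,0.247,0.08,-0.534,0.2,0.0263,0.247,0.08,-0.534]

```text
t: 24.6
eef_pos: [0.4737, 0.0089, 0.073]
tcp_rot: [180.0, 0.0, 2.2]
force: [0.4, 0.1, -0.3]
gripper_width: 0.275
```

```bash
python3 - <<'E'
from m import *
c=snap('d2.png',(215,150,315,250),6)
E
```

```text
24.65 [0.4737 0.0087 0.073 ] [179.9699   0.0184   2.1902] [ 0.3831 -0.2074 -0.4672] 0.2728905392317115 [ 0.0186  0.001  -0.0521]
```

View pics/d2.png

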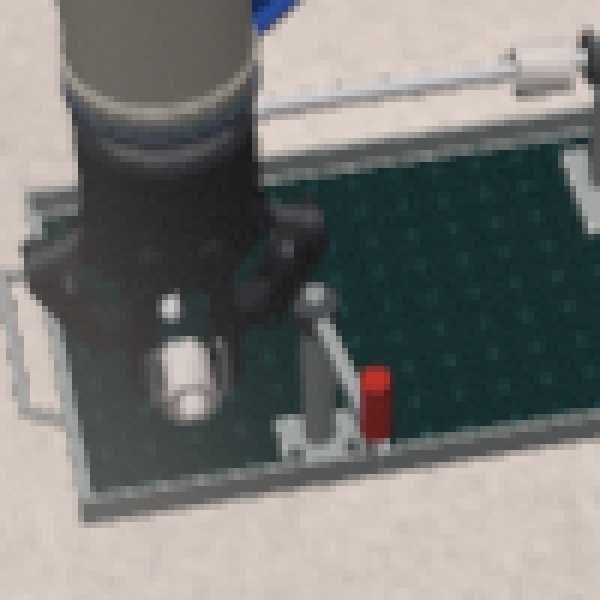

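Request:
drive_tool:
  plan: [0.2,-0.0007,0.01,0,0,0.2,-0.0011,0.02,0,0,0.2,-0.0014,0.027,0,0,0.2,-0.0018,0.0365,0,0,0.2,-0.0024,0.0515,0,0,0.2,-0.003,0.0665,0,0,0.2,-0.0036,0.0815,0,0,0.2,-0.0039,0.0898,0,0,0.2,-0.0039,0.0898,0,0]

```text
t: 25.55
eef_pos: [0.4702, 0.1008, 0.0733]
tcp_rot: [-180.0, -0.1, 2.4]
force: [0.5, 0.8, -0.9]
gripper_width: 0.275
```

```bash
python3 - <<'E'
from m import *
c=snap('d3.png',(215,150,315,250),6)
E
```

```text
25.6 [0.4701 0.1002 0.0733] [-179.9979   -0.041     2.3376] [ 0.9273 -0.4538  0.9909] 0.27323775326319566 [ 0.0563 -0.3016 -0.0414]
```

View pics/d3.png

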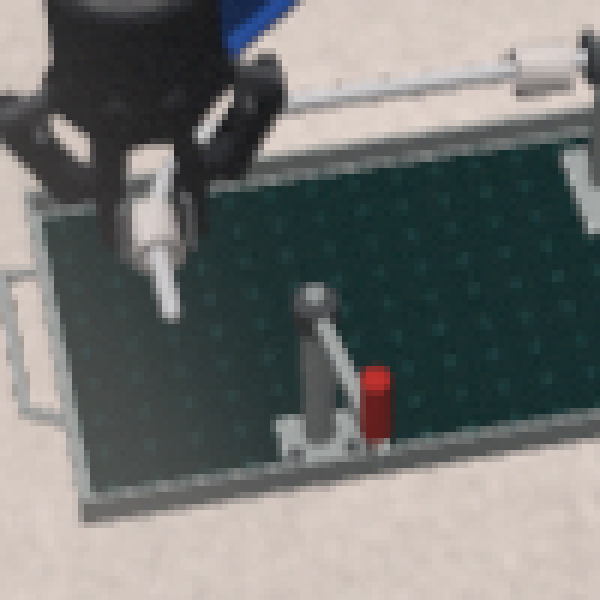

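Request:
drive_tool:
  plan: [0.2,0.0007,0.0084,0,-0.131,0.2,0.0021,0.0187,0,-0.262,0.2,0.0051,0.0287,0,-0.393,0.2,0.0093,0.0382,0,-0.524,0.2,0.0147,0.0471,0,-0.655,0.2,0.0212,0.0552,0,-0.785,0.2,0.0288,0.0623,0,-0.916,0.2,0.0372,0.0683,0,-1.047,0.2,0.0464,0.0733,0,-1.178,0.2,0.056,0.0771,0,-1.309,0.2,0.066,0.0797,0,-1.44,0.2,0.0764,0.0815,0,-1.571]

```text
t: 26.8
eef_pos: [0.5464, 0.1806, 0.0728]
tcp_rot: [179.9, -0.0, -88.1]
force: [-0.1, -1.3, 0.2]
gripper_width: 0.273
```

Request:
drive_tool:
  plan: [0.2,0.015,0.0006,0,0,0.2,0.03,0.0012,0,0,0.2,0.045,0.0018,0,0,0.2,0.06,0.0024,0,0,0.2,0.07,0.0028,0,0,0.2,0.08,0.0032,0,0,0.2,0.09,0.0036,0,0,0.2,0.095,0.0038,0,0,0.2,0.095,0.0038,0,0]

```text
t: 27.7
eef_pos: [0.6415, 0.1848, 0.0729]
tcp_rot: [180.0, -0.0, -87.8]
force: [-0.6, -0.0, 0.2]
gripper_width: 0.273
```

```bash
python3 - <<'E'
from m import *
c=snap('d4.png',(205,110,345,230),5)
E
```

```text
27.75 [0.6412 0.1848 0.0729] [179.9673  -0.0066 -87.7563] [-0.3462  1.436  -0.0684] 0.26934272422299366 [-0.0187  0.0339  0.0184]
```

View pics/d4.png

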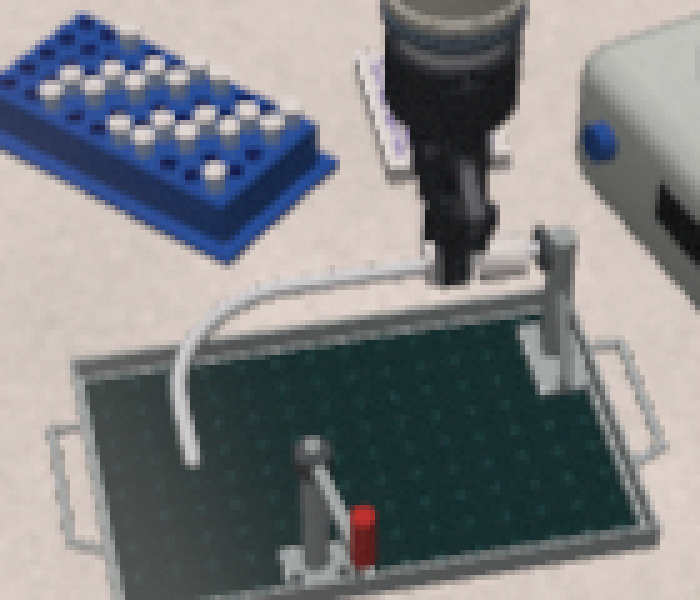

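Request:
drive_tool:
  plan: [0.2,0.005,0.0002,0,0,0.2,0.009,0.0004,0,0,0.2,0.011,0.0005,0,0,0.2,0.011,0.0005,0,0,0.3,0.011,0.0005,-0.001,0,0.4,0.011,0.0005,-0.002,0,0.6,0.011,0.0005,-0.002,0,0.6,0.011,0.0005,-0.002,0]

```text
t: 28.55
eef_pos: [0.6521, 0.1855, 0.0711]
tcp_rot: [180.0, -0.0, -87.7]
force: [-0.4, 0.3, -0.1]
gripper_width: 0.597
```

Request:
drive_tool:
  plan: [0.6,0,0,0.045,0,0.6,-0.005,-0.02,0.08,0.14,0.6,-0.015,-0.06,0.08,0.28,0.6,-0.025,-0.1,0.08,0.42,0.6,-0.036,-0.142,0.08,0.56,0.6,-0.047,-0.185,0.08,0.7,0.6,-0.058,-0.227,0.08,0.84,0.6,-0.069,-0.27,0.08,0.98,0.6,-0.08,-0.312,0.08,1.12,0.6,-0.091,-0.354,0.08,1.26,0.6,-0.101,-0.393,0.06,1.4,0.6,-0.1084,-0.4214,0.03,1.54]

```text
t: 29.75
eef_pos: [0.5443, -0.2391, 0.1036]
tcp_rot: [179.8, -0.3, 0.7]
force: [0.0, 0.8, -0.2]
gripper_width: 0.601
```

Request:
drive_tool:
  plan: [0.6,0,0,-0.03,0.12,0.6,0,0,-0.05,0.216,0.6,0,0,-0.055,0.216,0.6,0,0,-0.055,0.216]

```text
t: 30.15
eef_pos: [0.5434, -0.2357, 0.0456]
tcp_rot: [-179.9, 0.1, 12.7]
force: [-0.6, -0.2, 0.3]
gripper_width: 0.603
```

```bash
python3 - <<'E'
from m import *
snap('e1.png',(200,140,340,370),3)
t=cap('top')
for mu,a,e in collars(t,0.020): print('collar',mu,round(a,1),e)
E
```

```text
30.2 [ 0.5442 -0.2359  0.047 ] [179.9678  -0.0389  12.7504] [-0.4566 -0.386   0.2052] 0.5981831075542368 [ 0.071  -0.0271 -0.0426]
```

View pics/e1.png

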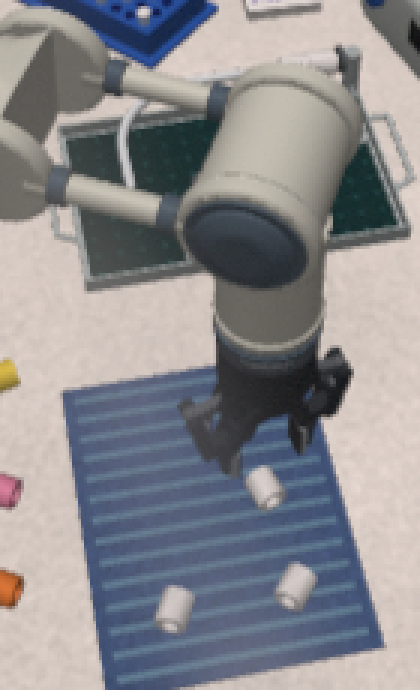

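Request:
drive_tool:
  plan: [0.6,0,0,-0.02,0,0.6,0,0,-0.037,0,0.6,0,0,-0.047,0,0.6,0,0,-0.054,0,0.6,0,0,-0.054,0,0.2,0,0,-0.054,0,0.2,0,0,-0.054,0,0.2,0,0,-0.054,0,0.2,0,0,-0.054,0,0.2,0,0,-0.054,0]

```text
t: 31.25
eef_pos: [0.5447, -0.2363, -0.0064]
tcp_rot: [179.9, -0.1, 12.9]
force: [-0.7, -1.3, 6.5]
gripper_width: 0.268
```

Request:
drive_tool:
  plan: [0.2,0,0,0.03,0,0.2,0,0,0.06,0,0.2,-0.02,0.005,0.08,-0.05,0.2,-0.045,0.04,0.08,-0.1,0.2,-0.065,0.08,0.08,-0.185,0.2,-0.0707,0.125,0.08,-0.185,0.2,-0.0707,0.17,0.08,-0.185,0.2,-0.0707,0.21,0.08,-0.185,0.2,-0.0707,0.235,0.08,-0.185,0.2,-0.0707,0.2447,0.08,-0.185,0.2,-0.0707,0.2447,0.08,-0.185,0.2,-0.0707,0.2447,0.08,-0.185]

```text
t: 32.45
eef_pos: [0.4731, 0.008, 0.0719]
tcp_rot: [180.0, 0.0, 2.3]
force: [0.1, -0.3, 0.5]
gripper_width: 0.272
```

```bash
python3 - <<'E'
from m import *
c=snap('e2.png',(215,150,315,250),6)
E
```

```text
32.5 [0.4731 0.0077 0.0719] [179.9672   0.0216   2.2068] [-0.355  -0.2756 -0.4386] 0.2746250970518423 [ 0.0388 -0.0535 -0.0013]
```

View pics/e2.png

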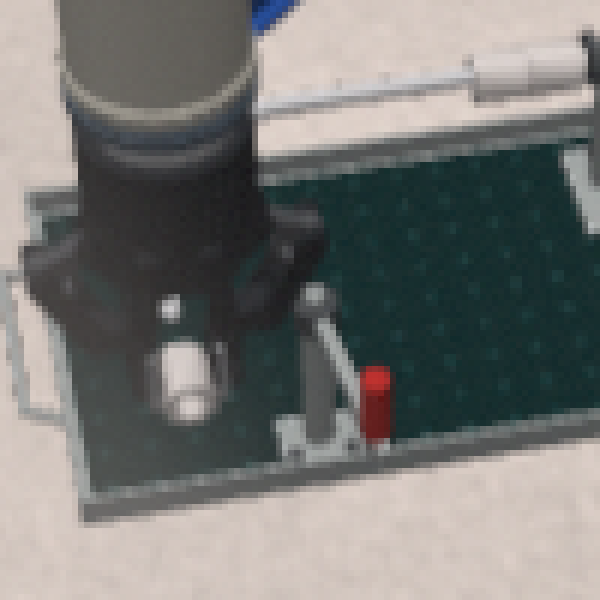

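Request:
drive_tool:
  plan: [0.2,-0.0001,0.01,0,0,0.2,-0.0005,0.02,0,0,0.2,-0.0008,0.027,0,0,0.2,-0.0012,0.0365,0,0,0.2,-0.0018,0.0515,0,0,0.2,-0.0024,0.0665,0,0,0.2,-0.003,0.0815,0,0,0.2,-0.0033,0.0893,0,0,0.2,-0.0033,0.0893,0,0]

```text
t: 33.4
eef_pos: [0.4699, 0.0991, 0.0722]
tcp_rot: [-180.0, -0.0, 2.4]
force: [0.1, -0.1, -0.5]
gripper_width: 0.274
```

```bash
python3 - <<'E'
from m import *
c=snap('e3.png',(215,150,315,250),6)
E
```

```text
33.45 [0.4699 0.0985 0.0722] [179.9916  -0.0094   2.3349] [ 0.1397 -0.8673  0.0697] 0.27206573708134274 [-0.024  -0.0613 -0.0296]
```

View pics/e3.png

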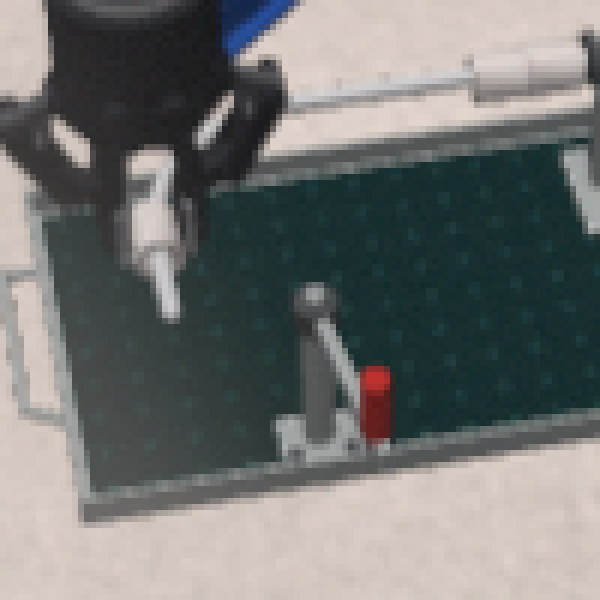

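Request:
drive_tool:
  plan: [0.2,0.0008,0.0099,0,-0.131,0.2,0.0023,0.0202,0,-0.262,0.2,0.0053,0.0302,0,-0.393,0.2,0.0095,0.0397,0,-0.524,0.2,0.0149,0.0486,0,-0.655,0.2,0.0214,0.0567,0,-0.785,0.2,0.029,0.0638,0,-0.916,0.2,0.0374,0.0698,0,-1.047,0.2,0.0466,0.0748,0,-1.178,0.2,0.0562,0.0786,0,-1.309,0.2,0.0662,0.081,0,-1.44,0.2,0.0766,0.0828,0,-1.571]

```text
t: 34.65
eef_pos: [0.5468, 0.1803, 0.0719]
tcp_rot: [180.0, -0.0, -88.1]
force: [-0.6, -0.5, -0.3]
gripper_width: 0.272
```

Request:
drive_tool:
  plan: [0.2,0.015,0.0006,0,0,0.2,0.03,0.0012,0,0,0.2,0.045,0.0018,0,0,0.2,0.06,0.0024,0,0,0.2,0.068,0.0028,0,0,0.2,0.074,0.003,0,0,0.2,0.079,0.0032,0,0,0.2,0.079,0.0032,0,0]

```text
t: 35.45
eef_pos: [0.6256, 0.1839, 0.072]
tcp_rot: [180.0, -0.0, -87.8]
force: [0.3, -0.3, -0.6]
gripper_width: 0.274
```

```bash
python3 - <<'E'
from m import *
c=snap('e4.png',(205,110,345,230),5)
E
```

```text
35.5 [0.6253 0.184  0.0721] [179.9834  -0.0027 -87.7508] [-0.6249  0.5569 -0.7964] 0.2682334032351923 [ 0.0065  0.0008 -0.0161]
```

View pics/e4.png

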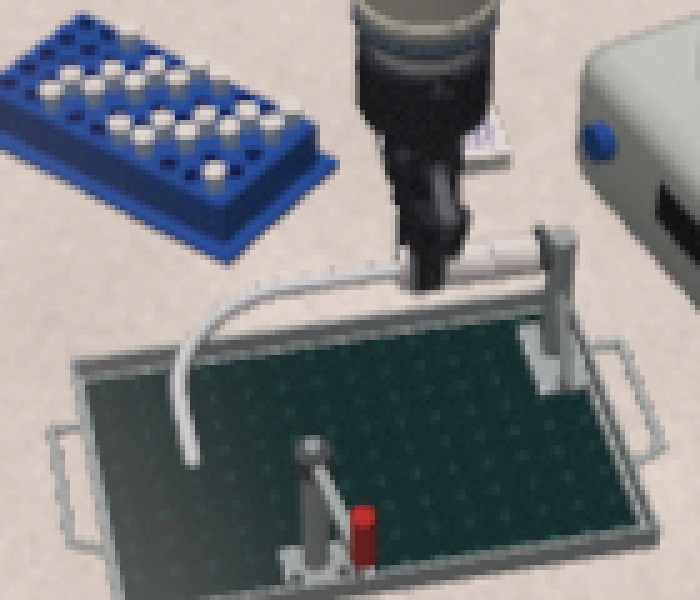

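Request:
drive_tool:
  plan: [0.3,0,0.0005,-0.001,0,0.4,0,0.0005,-0.002,0,0.6,0,0.0005,-0.002,0,0.6,0,0.0005,-0.002,0]

```text
t: 35.9
eef_pos: [0.6253, 0.1847, 0.0702]
tcp_rot: [-180.0, 0.0, -87.7]
force: [0.0, 0.4, -0.8]
gripper_width: 0.598
```

Request:
drive_tool:
  plan: [0.6,0,0,0.045,0,0.6,-0.005,-0.02,0.08,0.1,0.6,-0.018,-0.06,0.08,0.2,0.6,-0.033,-0.107,0.08,0.3,0.6,-0.048,-0.154,0.08,0.4,0.6,-0.063,-0.2,0.08,0.5,0.6,-0.079,-0.246,0.08,0.6,0.6,-0.094,-0.292,0.08,0.7,0.6,-0.11,-0.338,0.08,0.8,0.6,-0.126,-0.384,0.08,0.9,0.6,-0.142,-0.43,0.08,1,0.6,-0.158,-0.474,0.06,1.051]

```text
t: 37.1
eef_pos: [0.468, -0.2915, 0.1339]
tcp_rot: [179.9, -0.4, -27.3]
force: [1.2, -0.7, -0.3]
gripper_width: 0.597
```

Request:
drive_tool:
  plan: [0.6,-0.0145,-0.0402,-0.02,0,0.6,-0.0145,-0.0402,-0.06,0,0.6,-0.0145,-0.0402,-0.083,0,0.6,-0.0145,-0.0402,-0.083,0]

```text
t: 37.5
eef_pos: [0.4507, -0.3275, 0.0429]
tcp_rot: [-179.9, 0.4, -27.6]
force: [-0.8, -0.1, -0.7]
gripper_width: 0.601
```

```bash
python3 - <<'E'
from m import *
snap('f1.png',(200,140,340,370),3)
t=cap('top')
for mu,a,e in collars(t,0.020): print('collar',mu,round(a,1),e)
E
```

```text
37.55 [ 0.4521 -0.3281  0.0458] [-179.9505    0.2171  -27.547 ] [ 0.6384 -0.3926 -0.3545] 0.602504253950083 [-0.011  -0.0193  0.0422]
collar [ 0.4532 -0.3864] 145.5 [0.0185 0.035 ]
collar [ 0.455  -0.3236] 8.0 [0.0184 0.0232]
```

View pics/f1.png

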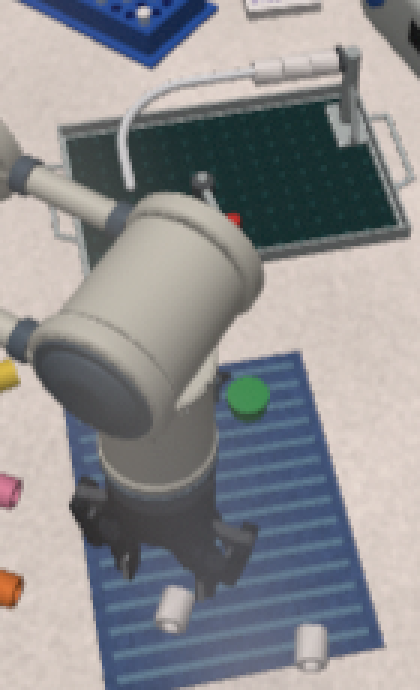

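Request:
drive_tool:
  plan: [0.6,0.0005,-0.001,-0.02,0,0.6,0.0005,-0.001,-0.037,0,0.6,0.0005,-0.001,-0.047,0,0.6,0.0005,-0.001,-0.0535,0,0.6,0.0005,-0.001,-0.0535,0,0.2,0.0005,-0.001,-0.0535,0,0.2,0.0005,-0.001,-0.0535,0,0.2,0.0005,-0.001,-0.0535,0,0.2,0.0005,-0.001,-0.0535,0,0.2,0.0005,-0.001,-0.0535,0]

```text
t: 38.6
eef_pos: [0.4545, -0.3304, -0.0045]
tcp_rot: [180.0, -0.1, -27.5]
force: [-0.6, 0.6, 5.7]
gripper_width: 0.271
```

Request:
drive_tool:
  plan: [0.2,0,0,0.03,0,0.2,0,0,0.06,0.05,0.2,0,0.02,0.08,0.15,0.2,0.003,0.066,0.08,0.25,0.2,0.006,0.112,0.08,0.38,0.2,0.009,0.158,0.08,0.52,0.2,0.012,0.204,0.08,0.52,0.2,0.015,0.25,0.08,0.52,0.2,0.0197,0.29,0.08,0.52,0.2,0.0197,0.32,0.08,0.52,0.2,0.0197,0.338,0.08,0.52,0.2,0.0197,0.338,0.08,0.52]

```text
t: 39.8
eef_pos: [0.4732, 0.0103, 0.0738]
tcp_rot: [-180.0, 0.0, 2.5]
force: [-0.5, -0.2, 0.1]
gripper_width: 0.267
```

```bash
python3 - <<'E'
from m import *
c=snap('f2.png',(215,150,315,250),6)
t=cap('top')
for mu,a,e in collars(t,0.020): print('collar',mu,round(a,1),e,proj(c,[mu[0],mu[1],.0165]))
E
```

```text
39.85 [0.4733 0.0089 0.0738] [179.9856   0.0139   2.3969] [ 0.0517  0.575  -0.4639] 0.2699824859410841 [-0.0752 -0.0158 -0.0374]
```

View pics/f2.png

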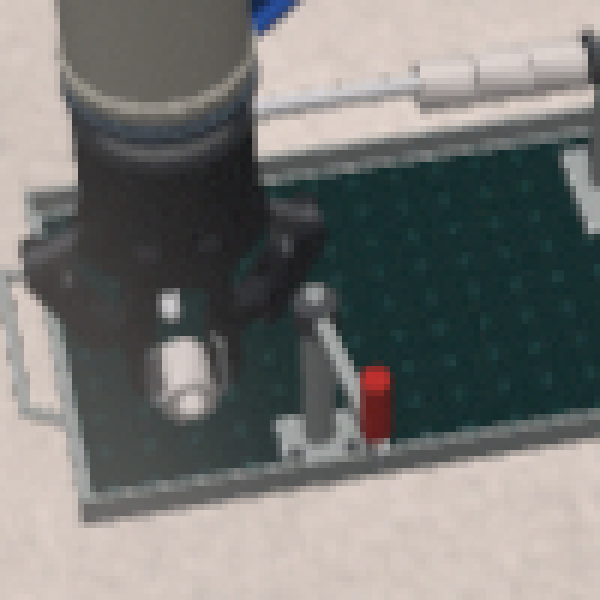

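Request:
drive_tool:
  plan: [0.2,-0.0004,0.01,0,0,0.2,-0.0008,0.02,0,0,0.2,-0.0011,0.027,0,0,0.2,-0.0015,0.0365,0,0,0.2,-0.0021,0.0515,0,0,0.2,-0.0027,0.0665,0,0,0.2,-0.0033,0.0815,0,0,0.2,-0.0035,0.0885,0,0,0.2,-0.0035,0.0885,0,0]

```text
t: 40.8
eef_pos: [0.4699, 0.0975, 0.074]
tcp_rot: [-180.0, -0.0, 2.4]
force: [0.5, -0.4, 0.3]
gripper_width: 0.275
```

```bash
python3 - <<'E'
from m import *
c=snap('f3.png',(215,150,335,380),3)
t=cap('top','f3t.png')
E
```

```text
40.85 [0.4699 0.0969 0.0739] [179.9813   0.0078   2.3189] [-0.165   0.3857  0.004 ] 0.2715337630187521 [-0.0184 -0.0036  0.0057]
```

View pics/f3.png

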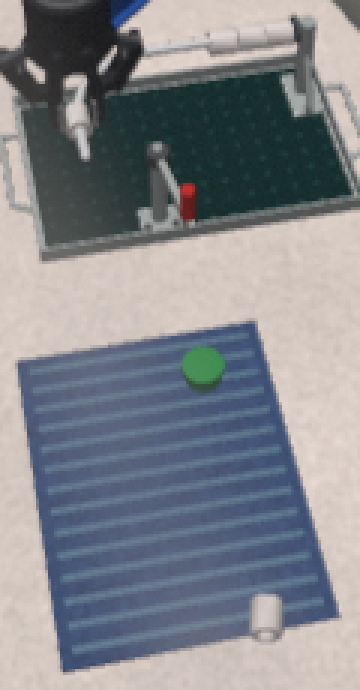

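View pics/f3t.png

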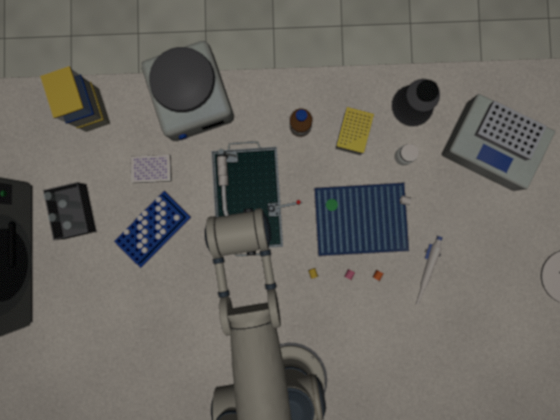

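Request:
drive_tool:
  plan: [0.2,0.0007,0.0112,0,-0.131,0.2,0.0023,0.0215,0,-0.262,0.2,0.0053,0.0315,0,-0.393,0.2,0.0095,0.041,0,-0.524,0.2,0.0149,0.0499,0,-0.655,0.2,0.0214,0.058,0,-0.785,0.2,0.029,0.0651,0,-0.916,0.2,0.0374,0.0711,0,-1.047,0.2,0.0466,0.0761,0,-1.178,0.2,0.0562,0.0799,0,-1.309,0.2,0.0662,0.0823,0,-1.44,0.2,0.0766,0.0841,0,-1.571]

```text
t: 42.1
eef_pos: [0.5471, 0.1801, 0.0738]
tcp_rot: [180.0, -0.0, -88.1]
force: [0.1, -0.6, -0.4]
gripper_width: 0.271
```

Request:
drive_tool:
  plan: [0.2,0.012,0.0005,0,0,0.2,0.024,0.001,0,0,0.2,0.036,0.0015,0,0,0.2,0.044,0.0018,0,0,0.2,0.05,0.002,0,0,0.2,0.05,0.002,0,0]

```text
t: 42.7
eef_pos: [0.5969, 0.1823, 0.0737]
tcp_rot: [180.0, -0.0, -87.8]
force: [-0.4, 0.4, -1.0]
gripper_width: 0.269
```

```bash
python3 - <<'E'
from m import *
c=snap('f4.png',(205,110,345,230),5)
E
```

```text
42.75 [0.5965 0.1825 0.0738] [179.974   -0.006  -87.7681] [-0.6271 -0.2869 -0.9451] 0.2703737888233209 [-0.005   0.0289 -0.0439]
```

View pics/f4.png

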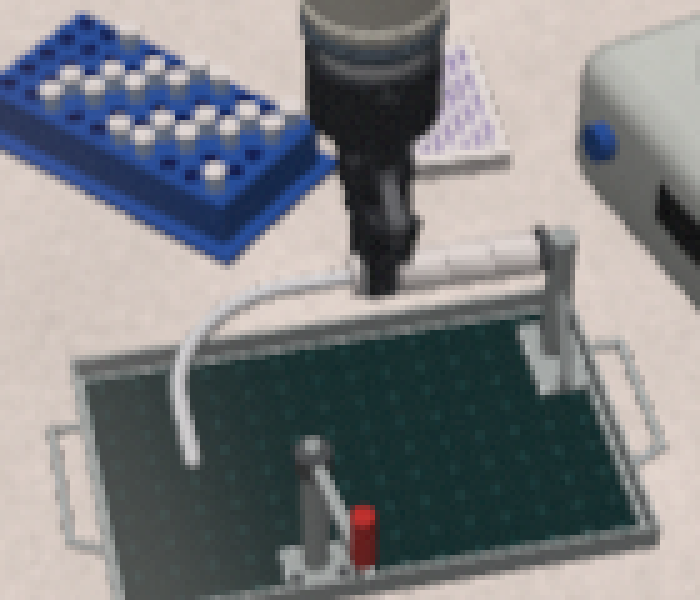

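Request:
drive_tool:
  plan: [0.2,0.0015,0.0006,0,0,0.2,0.003,0.0009,0,0,0.2,0.003,0.0009,0,0]

```text
t: 43.05
eef_pos: [0.5994, 0.1837, 0.074]
tcp_rot: [-180.0, 0.0, -87.7]
force: [0.1, 0.7, -0.3]
gripper_width: 0.27
```

Request:
drive_tool:
  plan: [0.3,0,0.0005,-0.001,0,0.4,0,0.0005,-0.002,0,0.6,0,0.0005,-0.002,0,0.6,0,0.0005,-0.002,0]

```text
t: 43.45
eef_pos: [0.5995, 0.1842, 0.0719]
tcp_rot: [180.0, 0.0, -87.7]
force: [0.4, -0.5, -1.0]
gripper_width: 0.596
```

```bash
python3 - <<'E'
from m import *
s=snap('g1.png',(280,330,330,375),12)
t=snap('g1t.png',(380,175,430,225),12,'top')
E
```

```text
43.5 [0.5995 0.1842 0.072 ] [-179.9984    0.0035  -87.744 ] [ 0.038  -0.5636  0.8406] 0.6006935479550917 [ 0.0463 -0.0033  0.0231]
43.55 [0.5995 0.1842 0.072 ] [-179.9947    0.0035  -87.7436] [ 0.0173 -0.0089 -0.6103] 0.6015554915200302 [ 0.0206 -0.0223 -0.0572]
```

View pics/g1.png

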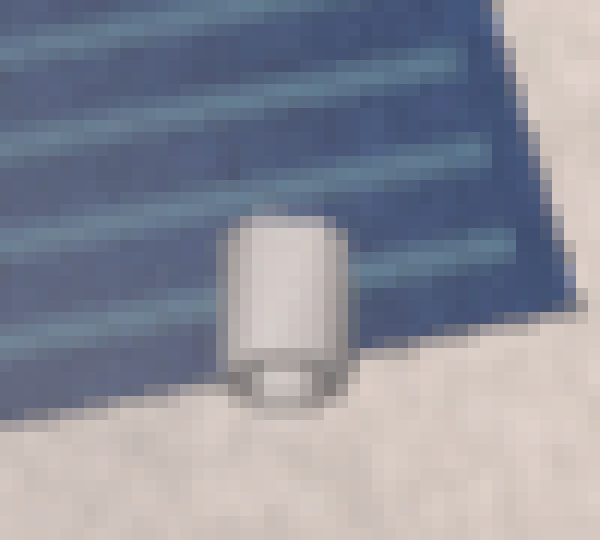

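View pics/g1t.png

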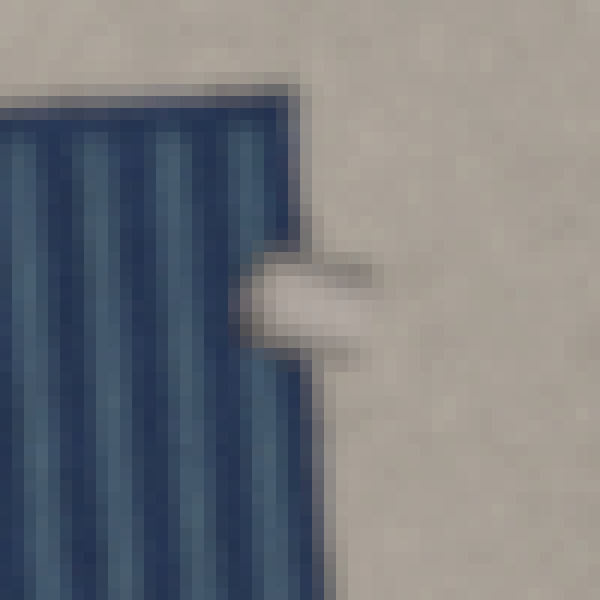

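```bash
python3 - <<'E'
from m import *
s=cap('side');t=cap('top')
a=pl(s,303.25,348.25,.029);b=pl(s,303.67,359.1,.029);print(a,b,np.linalg.norm(a-b),np.degrees(np.arctan2(*(a-b)[1::-1])))
for off in((0,-.9),(0,0)): 
  pass
print('top centre', pl(t,405.1,199.9,.0165), pl(t,406,199.9,.029))
g=t['color'].astype(int); 
print(g[193:208,396:415].min(2)); 
a=pl(t,401,200,.029)
import itertools
p=pl(t,401.3,199.6,.029);q=pl(t,410.5,200.6,.029);print(p,q,np.degrees(np.arctan2(*(p-q)[1::-1])))
for mu in([.5504,-.3274],):print(proj(s,[*mu,.0165]))
sat=cv2.cvtColor(t['color'],cv2.COLOR_BGR2HSV)
print(sat[193:208,396:415,1])
E
```

```text
[ 0.5544 -0.3701  0.029 ] [ 0.55   -0.3958  0.029 ] 0.026096786683945637 80.11603255909172
top centre [ 0.5532 -0.3785  0.0165] [ 0.5524 -0.3779  0.029 ]
[[ 39  32  31  40  48  49  36  30  53  90 110 117 118 118 117 116 117 115
  116]
 [ 36  30  31  40  49  49  39  33  52  88 108 116 117 117 117 117 117 116
  115]
 [ 38  31  31  37  49  56  57  58  63  88 104 112 114 118 117 118 118 117
  115]
 [ 39  29  28  38  51  65  80  85  84  89  97 102 104 105 109 113 116 114
  114]
 [ 38  30  30  38  56  81  94 103 103 101 100  96  93  93  98 107 111 113
  112]
 [ 39  32  28  43  72  91 107 117 117 116 110 107 102  98  99 106 111 112
  112]
 [ 39  30  30  51  80  97 112 121 123 122 119 117 117 113 111 111 112 114
  114]
 [ 41  33  32  52  77  93 109 118 123 123 123 123 122 120 118 116 115 117
  116]
 [ 42  32  30  49  70  85 104 114 118 120 121 123 124 123 120 117 116 118
  117]
 [ 43  32  30  40  61  77  93 103 109 112 115 119 120 121 120 119 118 117
  115]
 [ 45  32  30  35  55  73  82  85  90  97 103 108 109 113 116 117 118 117
  115]
 [ 45  34  29  32  46  58  58  61  67  83  95  99 100 1
[... 874 characters left out ...]
  23  21  23  23  24  22  21  21  27  28  26
   28]
 [112 127 128  60  10  23  23  24  23  24  23  21  23  21  22  22  26  25
   27]
 [108 129 132  63   7  27  22  22  24  23  25  23  23  23  23  25  26  27
   24]
 [107 129 132  88  12  24  23  23  21  23  22  22  21  23  23  23  25  27
   26]
 [104 131 134 106  46   3   9  17  18  19  23  22  21  23  24  25  25  25
   26]
 [106 128 138 128  90  60  50  30  14   6  18  25  25  26  26  25  27  25
   26]
 [ 99 126 137 129 111  96  95 100  84  23  13  27  24  27  26  27  27  27
   28]
 [101 124 129 126 110  93 105 126 125  42  15  25  26  26  25  27  27  23
   26]
 [105 116 131 129 108  98 100 120 136  55  11  26  26  26  26  27  27  25
   28]]
```

Request:
drive_tool:
  plan: [0.6,0,0,0.045,0,0.6,-0.001,-0.02,0.08,0.12,0.6,-0.004,-0.06,0.08,0.24,0.6,-0.008,-0.107,0.08,0.36,0.6,-0.012,-0.154,0.08,0.48,0.6,-0.016,-0.2,0.08,0.6,0.6,-0.02,-0.246,0.08,0.72,0.6,-0.024,-0.292,0.08,0.84,0.6,-0.028,-0.338,0.08,0.96,0.6,-0.032,-0.384,0.08,1.08,0.6,-0.036,-0.43,0.08,1.2,0.6,-0.04,-0.476,0.08,1.32]

```text
t: 44.85
eef_pos: [0.5591, -0.2937, 0.1522]
tcp_rot: [180.0, -0.0, -11.8]
force: [0.5, 0.5, -0.1]
gripper_width: 0.6
```

Request:
drive_tool:
  plan: [0.6,-0.0435,-0.52,0.06,1.356,0.6,-0.007,-0.0867,-0.03,0.036,0.6,-0.007,-0.0867,-0.06,0.036,0.6,-0.007,-0.0867,-0.075,0.036,0.6,-0.007,-0.0867,-0.095,0.036,0.6,-0.007,-0.0867,-0.095,0.036]

```text
t: 45.45
eef_pos: [0.5515, -0.3767, 0.0537]
tcp_rot: [-179.8, 0.3, -10.0]
force: [-0.5, -0.1, -0.8]
gripper_width: 0.599
```

```bash
python3 - <<'E'
from m import *
s=snap('g2.png',(240,280,340,380),6)
E
```

```text
45.5 [ 0.5522 -0.3772  0.0559] [-179.9178    0.1376   -9.9789] [0.1013 0.123  1.36  ] 0.5976866232609338 [-0.0575  0.0351  0.0115]
```

View pics/g2.png

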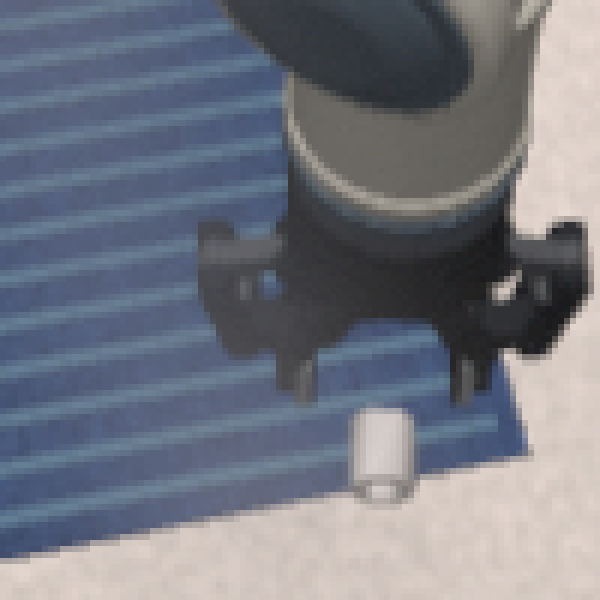

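Request:
drive_tool:
  plan: [0.6,0,-0.001,-0.02,0,0.6,0,-0.001,-0.04,0,0.6,0,-0.001,-0.055,0,0.6,0,-0.001,-0.063,0,0.6,0,-0.001,-0.063,0]

```text
t: 46.0
eef_pos: [0.5523, -0.3789, -0.0067]
tcp_rot: [-180.0, 0.1, -10.0]
force: [-0.9, -0.1, -0.1]
gripper_width: 0.602
```

```bash
python3 - <<'E'
from m import *
s=snap('g3.png',(240,280,340,380),6)
E
```

```text
46.05 [ 0.5527 -0.3794 -0.0057] [-179.9986   -0.0011  -10.0312] [-0.4389 -0.6251  0.6029] 0.6025700984043805 [-0.0479  0.0367  0.0044]
```

View pics/g3.png

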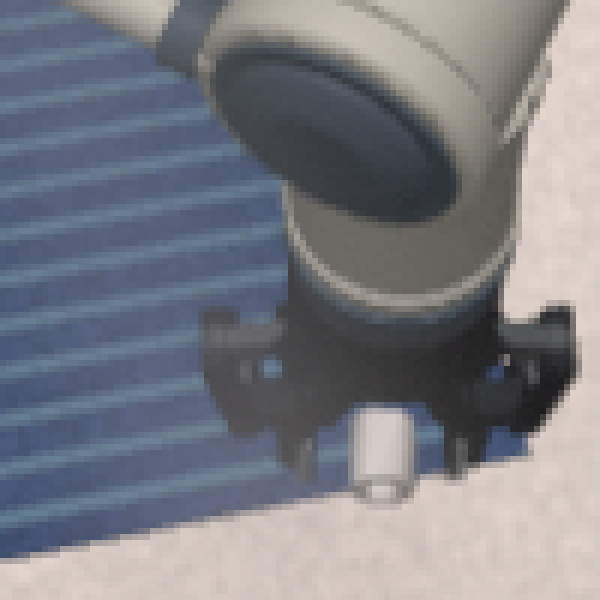

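Request:
drive_tool:
  plan: [0.6,0,0.003,0,0,0.2,0,0.003,0,0,0.2,0,0.003,0,0,0.2,0,0.003,0,0,0.2,0,0.003,0,0,0.2,0,0.003,0,0]

```text
t: 46.65
eef_pos: [0.5532, -0.377, -0.0047]
tcp_rot: [180.0, -0.1, -10.1]
force: [0.2, 0.4, 5.6]
gripper_width: 0.272
```

```bash
python3 - <<'E'
from m import *
s=snap('g4.png',(240,280,340,380),6)
E
```

```text
46.7 [ 0.5531 -0.377  -0.0047] [179.9554  -0.1052 -10.058 ] [-0.176   1.1521  5.2942] 0.2712079240472119 [0.0857 0.0189 0.0232]
```

View pics/g4.png

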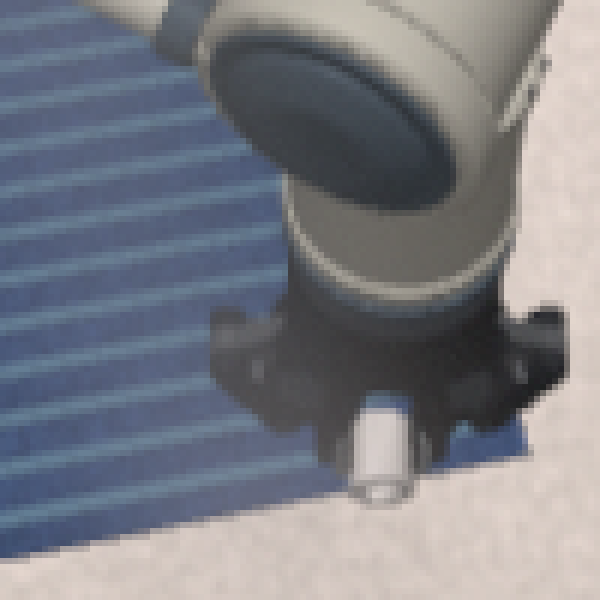

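Request:
drive_tool:
  plan: [0.2,0,0,0.04,0,0.2,-0.01,0.01,0.08,0.05,0.2,-0.025,0.053,0.08,0.1,0.2,-0.04,0.096,0.08,0.16,0.2,-0.055,0.139,0.08,0.2155,0.2,-0.068,0.182,0.08,0.2155,0.2,-0.079,0.225,0.08,0.2155,0.2,-0.079,0.268,0.08,0.2155,0.2,-0.079,0.311,0.08,0.2155,0.2,-0.079,0.35,0.08,0.2155,0.2,-0.079,0.375,0.08,0.2155,0.2,-0.079,0.385,0.08,0.2155]

```text
t: 47.9
eef_pos: [0.4731, 0.0105, 0.0737]
tcp_rot: [-180.0, 0.0, 2.4]
force: [0.3, 0.3, 0.1]
gripper_width: 0.275
```

```bash
python3 - <<'E'
from m import *
c=snap('g5.png',(215,150,315,250),6)
E
```

```text
47.95 [0.4732 0.0107 0.0736] [-179.9496    0.0289    2.4449] [ 0.332   0.8786 -1.0437] 0.26992807870977065 [ 0.0906 -0.0126 -0.0026]
```

View pics/g5.png

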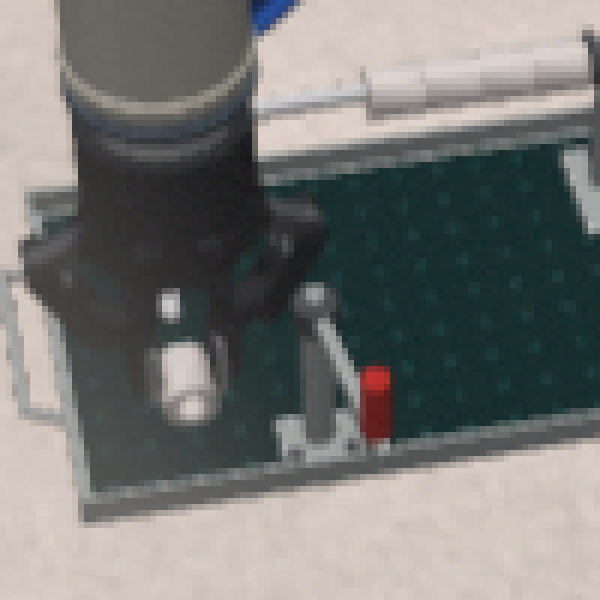

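Request:
drive_tool:
  plan: [0.2,-0.0004,0.01,0,0,0.2,-0.0008,0.02,0,0,0.2,-0.0011,0.027,0,0,0.2,-0.0015,0.0365,0,0,0.2,-0.0021,0.0515,0,0,0.2,-0.0027,0.0665,0,0,0.2,-0.0033,0.0815,0,0,0.2,-0.0035,0.088,0,0,0.2,-0.0035,0.088,0,0]

```text
t: 48.85
eef_pos: [0.47, 0.097, 0.0739]
tcp_rot: [180.0, 0.0, 2.4]
force: [-0.1, -1.0, -0.3]
gripper_width: 0.27
```

```bash
python3 - <<'E'
from m import *
c=snap('g6.png',(215,150,315,250),6)
E
```

```text
48.9 [0.47   0.0965 0.0739] [179.9784   0.0048   2.3282] [-0.0988  0.3003 -0.1777] 0.26889577639095186 [-0.0251 -0.002   0.0016]
```

View pics/g6.png

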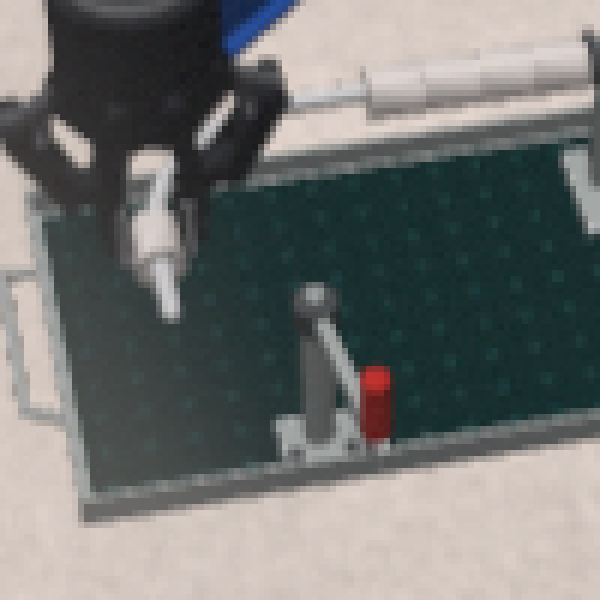

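Request:
drive_tool:
  plan: [0.2,0.0007,0.0114,0,-0.131,0.2,0.0023,0.0219,0,-0.262,0.2,0.0053,0.0319,0,-0.393,0.2,0.0095,0.0414,0,-0.524,0.2,0.0149,0.0503,0,-0.655,0.2,0.0214,0.0584,0,-0.785,0.2,0.029,0.0655,0,-0.916,0.2,0.0374,0.0715,0,-1.047,0.2,0.0466,0.0765,0,-1.178,0.2,0.0562,0.0803,0,-1.309,0.2,0.0662,0.0827,0,-1.44,0.2,0.0766,0.0847,0,-1.571]

```text
t: 50.1
eef_pos: [0.5472, 0.1802, 0.0738]
tcp_rot: [180.0, -0.0, -88.1]
force: [-1.0, -3.4, -0.4]
gripper_width: 0.27
```

Request:
drive_tool:
  plan: [0.2,0.01,0.0009,0,0,0.2,0.017,0.0014,0,0,0.2,0.022,0.0016,0,0,0.2,0.022,0.0016,0,0]

```text
t: 50.5
eef_pos: [0.5691, 0.1825, 0.0738]
tcp_rot: [180.0, -0.0, -87.7]
force: [-0.6, -0.7, -0.9]
gripper_width: 0.269
```

```bash
python3 - <<'E'
from m import *
c=snap('g7.png',(205,110,345,230),5)
E
```

```text
50.55 [0.5687 0.1826 0.0738] [179.9772  -0.0025 -87.6675] [ 0.4398  0.3895 -0.1598] 0.2725350451404714 [-0.0151  0.0078  0.0096]
```

View pics/g7.png

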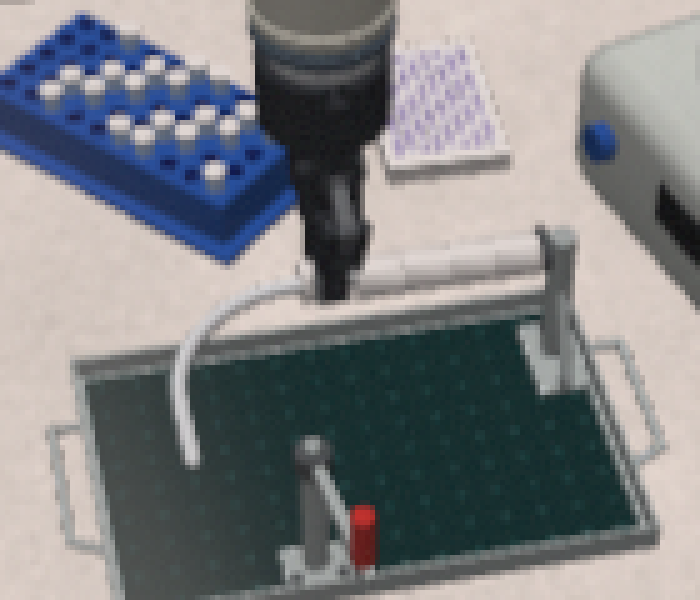

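Request:
drive_tool:
  plan: [0.2,0.0015,0.0003,0,0,0.2,0.003,0.0006,0,0,0.2,0.004,0.0007,0,0,0.2,0.004,0.0007,0,0]

```text
t: 50.95
eef_pos: [0.5726, 0.183, 0.0739]
tcp_rot: [180.0, -0.0, -87.7]
force: [-1.2, -1.8, -1.4]
gripper_width: 0.269
```

Request:
drive_tool:
  plan: [0.3,0,0,-0.001,0,0.4,0,0,-0.002,0,0.6,0,0,-0.002,0,0.6,0,0,-0.002,0,0.6,0,0,0.03,0,0.6,0,0,0.08,0,0.6,0,0,0.08,0]

```text
t: 51.65
eef_pos: [0.5756, 0.1845, 0.163]
tcp_rot: [-179.3, 0.2, -87.7]
force: [0.2, -0.3, 0.6]
gripper_width: 0.602
```

```bash
python3 - <<'E'
from m import *
c=snap('g8.png',(205,110,345,230),5)
E
```

```text
51.7 [0.5748 0.1842 0.1595] [-179.4725    0.1285  -87.7013] [-0.274  -0.1987 -0.1379] 0.5987599861151583 [0.0029 0.0073 0.0054]
```

View pics/g8.png

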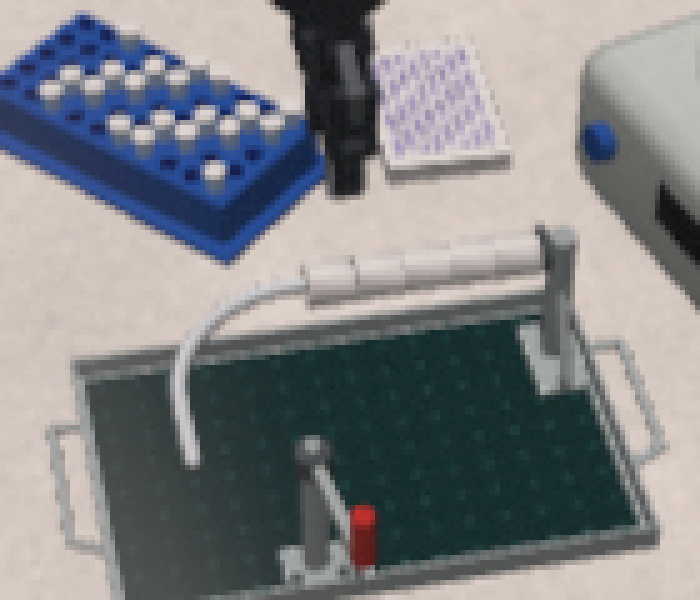

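```bash
python3 - <<'E'
from m import *
t=cap('top','h0.png');s=cap('side')
for nm,c,roi in(('top',t,(260,180,345,245)),('side',s,(240,180,320,250))):
    for ce,a,m in segs(c,(0,100,50),(8,255,255),4,roi): print(nm,ce,a,pl(c,*ce,.13 if nm=='top' else .12))
E
```

```text
top [298.1538 201.5385] 13 [ 0.5517 -0.0392  0.13  ]
side [277.0714 216.4821] 56 [ 0.5507 -0.042   0.12  ]
```

Request:
drive_tool:
  plan: [0.45,0,-0.02,0,0.14,0.45,-0.002,-0.04,0,0.285,0.45,-0.004,-0.06,0,0.43,0.45,-0.006,-0.08,0,0.57,0.45,-0.008,-0.1,0,0.71,0.45,-0.01,-0.12,0,0.855,0.45,-0.012,-0.14,0,1,0.45,-0.015,-0.16,0,1.14,0.45,-0.018,-0.18,0,1.28,0.45,-0.021,-0.2,0,1.42,0.45,-0.0235,-0.2237,0,1.565,0.45,-0.0235,-0.2237,0,1.705]

```text
t: 53.0
eef_pos: [0.548, -0.0426, 0.1517]
tcp_rot: [-180.0, 0.2, 10.2]
force: [-0.2, 0.6, -0.4]
gripper_width: 0.448
```

Request:
drive_tool:
  plan: [0.45,0,0,0,0,0.45,0,0,0,0]

```text
t: 53.2
eef_pos: [0.5486, -0.04, 0.1525]
tcp_rot: [-179.9, 0.1, 9.8]
force: [1.2, -0.2, 0.5]
gripper_width: 0.455
```

Request:
drive_tool:
  plan: [0.45,0.0025,0,-0.02,0,0.45,0.0025,0,-0.04,0,0.45,0.0025,0,-0.05,0,0.45,0.0025,0,-0.0575,0,0.45,0.0025,0,-0.0575,0,0.35,0.0025,0,-0.0575,0,0.35,0.0025,0,-0.0575,0]

```text
t: 53.9
eef_pos: [0.5522, -0.0403, 0.0977]
tcp_rot: [180.0, -0.1, 10.0]
force: [1.0, -0.1, 0.5]
gripper_width: 0.349
```

```bash
python3 - <<'E'
from m import *
c=snap('h1.png',(205,140,325,240),6)
E
```

```text
53.95 [ 0.5522 -0.0403  0.0976] [179.9701  -0.0974   9.9586] [ 0.5148 -0.4394  0.4245] 0.3507415554265865 [-0.0237  0.0306 -0.0015]
```

View pics/h1.png

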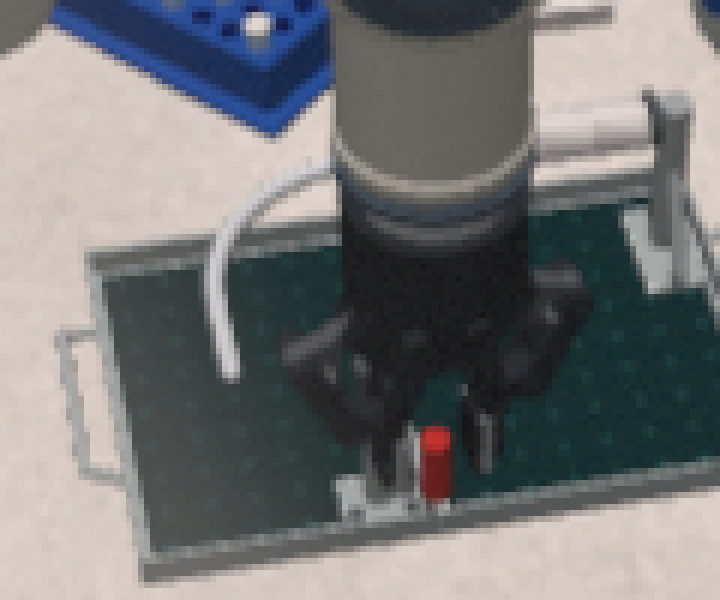

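Request:
drive_tool:
  plan: [0.35,-0.012,0,-0.001,-0.14,0.35,-0.024,0,-0.002,-0.28,0.35,-0.035,0.002,-0.002,-0.42,0.35,-0.046,0.0055,-0.002,-0.56,0.35,-0.0565,0.0105,-0.002,-0.7,0.35,-0.066,0.017,-0.002,-0.84,0.35,-0.075,0.025,-0.002,-0.98,0.35,-0.082,0.034,-0.002,-1.12,0.35,-0.0885,0.0435,-0.002,-1.26,0.35,-0.093,0.054,-0.002,-1.4,0.35,-0.096,0.065,-0.002,-1.54,0.35,-0.098,0.074,-0.002,-1.68]

```text
t: 55.15
eef_pos: [0.4539, 0.0341, 0.0955]
tcp_rot: [-179.9, -0.0, -86.6]
force: [0.4, -0.2, 0.5]
gripper_width: 0.346
```

```bash
python3 - <<'E'
from m import *
c=snap('h2.png',(205,140,325,240),6)
E
```

```text
55.2 [0.4537 0.0352 0.0954] [-179.9056    0.0462  -87.0045] [-0.001   1.0045  0.0023] 0.34769865393885857 [ 0.0175 -0.0358  0.0089]
```

View pics/h2.png

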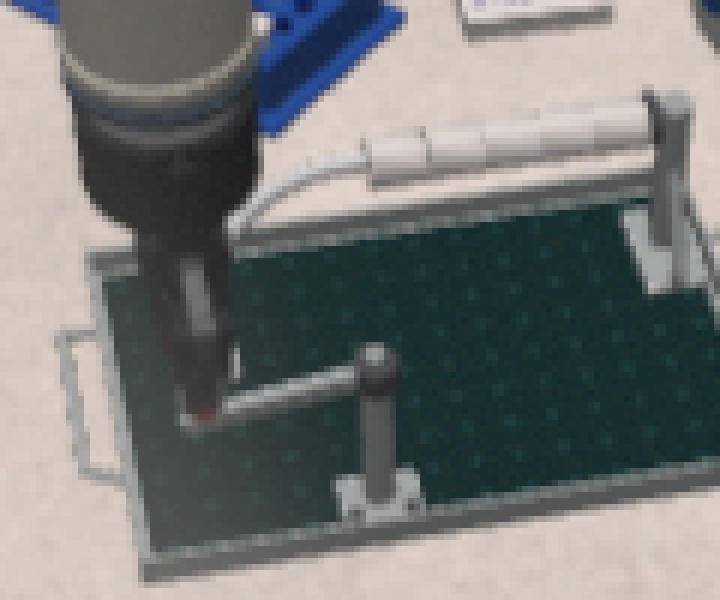

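Push further in +y, small steps, to the stop.

Request:
drive_tool:
  plan: [0.35,0,0.003,0,0,0.35,0,0.006,0,0,0.35,0,0.009,0,0,0.35,0,0.009,0,0]

```text
t: 55.6
eef_pos: [0.4537, 0.0429, 0.0945]
tcp_rot: [-180.0, 0.0, -86.2]
force: [0.4, 0.1, 0.8]
gripper_width: 0.348
```

Request:
drive_tool:
  plan: [0.35,0,0.0015,0,0,0.35,0,0.003,0,0,0.35,0,0.003,0,0]

```text
t: 55.9
eef_pos: [0.4536, 0.0453, 0.0944]
tcp_rot: [180.0, -0.1, -86.3]
force: [0.0, -2.0, -0.1]
gripper_width: 0.353
```

Request:
drive_tool:
  plan: [0.35,0,0.001,0,0,0.35,0,0.002,0,0,0.35,0,0.002,0,0]

```text
t: 56.2
eef_pos: [0.4536, 0.0456, 0.0944]
tcp_rot: [180.0, -0.2, -86.4]
force: [-0.6, -8.5, -0.4]
gripper_width: 0.35
```

Request:
drive_tool:
  plan: [0.35,0,0.001,0,0,0.35,0,0.002,0,0,0.35,0,0.002,0,0]

```text
t: 56.5
eef_pos: [0.4536, 0.0458, 0.0943]
tcp_rot: [179.9, -0.5, -86.5]
force: [0.1, -16.3, 0.5]
gripper_width: 0.351
```

Request:
drive_tool:
  plan: [0.4,0,-0.005,0,0,0.45,0,-0.01,0,0,0.45,0,-0.01,0,0,0.45,0,-0.01,0.03,0,0.45,0,-0.01,0.06,0,0.45,0,-0.01,0.1,0,0.45,-0.03,-0.04,0.13,0,0.45,-0.06,-0.08,0.15,0,0.45,-0.08,-0.12,0.15,0,0.45,-0.08,-0.16,0.15,0,0.45,-0.08,-0.16,0.15,0]

```text
t: 57.6
eef_pos: [0.373, -0.1135, 0.2447]
tcp_rot: [-179.9, -0.1, -86.6]
force: [0.7, 0.2, -0.0]
gripper_width: 0.449
```

```bash
python3 - <<'E'
from m import *
c=snap('i1.png',(205,130,325,230),6)
t=snap('i1t.png',(205,140,305,255),5,'top')
for nm,c,roi in(('top',t,(260,180,345,245)),('side',c,(220,170,320,250))):
    for ce,a,m in segs(c,(0,100,50),(8,255,255),4,roi): print(nm,ce,a,pl(c,*ce,.13 if nm=='top' else .12))
E
```

```text
57.65 [ 0.3733 -0.1116  0.2445] [-179.9723    0.0199  -86.5287] [-0.3583  0.8673 -0.6199] 0.45260046179779845 [-0.0012 -0.0257  0.0226]
57.7 [ 0.3735 -0.1104  0.2444] [-179.9918    0.0525  -86.4051] [0.0175 0.4146 0.2314] 0.45102484045831387 [-0.0007  0.03   -0.0611]
top [272.2174 235.6087] 23 [0.4555 0.0386 0.13  ]
side [237.1887 199.3774] 53 [0.4551 0.0367 0.12  ]
```

View pics/i1.png

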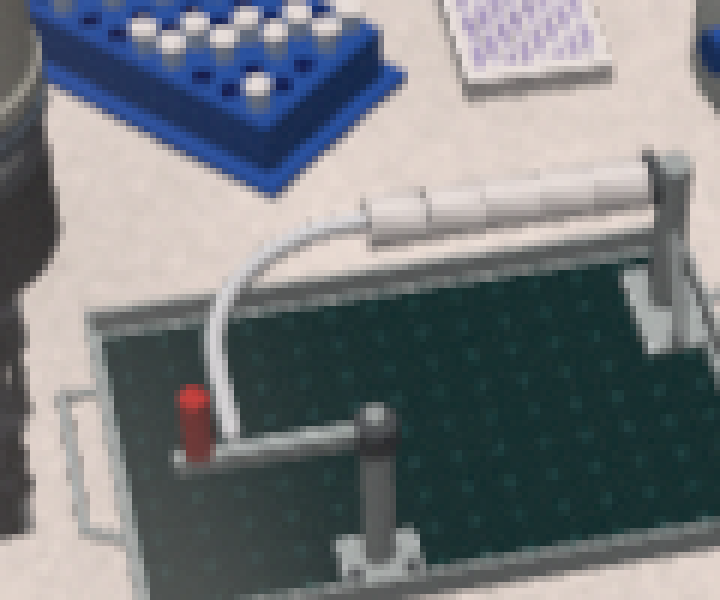

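View pics/i1t.png

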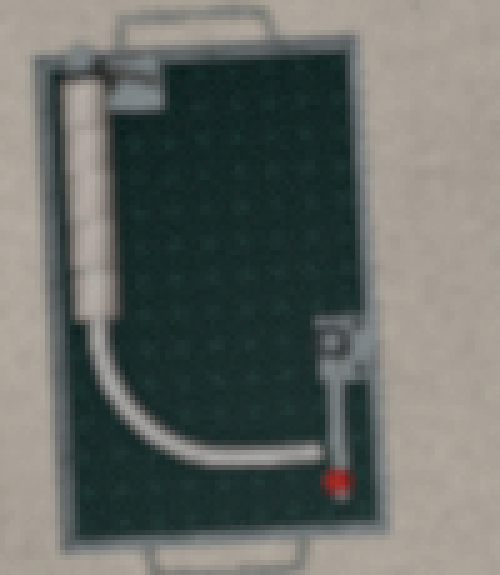

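Request:
drive_tool:
  plan: [0.45,0,0,0,0,0.45,0,0,0,0,0.45,0,0,0,0,0.45,0,0,0,0]

```text
t: 58.1
eef_pos: [0.3738, -0.1095, 0.2444]
tcp_rot: [180.0, 0.0, -86.2]
force: [-0.5, 0.4, -0.7]
gripper_width: 0.446
```

```bash
python3 - <<'E'
from cell import robot
print(robot.close_job())
E
```

```text
the job is handed in; nothing more can be done
None
```

I handed the job in at about 58 s. I opened the latch to about 1.7 rad, threaded all five white collars round the bend and packed them on the rear leg against the stop. I then pushed the latch shut until it hit its stop at about 16 N.

**Last checks:**
- **Collars:** both views showed all five on the rear leg in line with the rod. The last one's centre was about 25 mm past the bend end; at least 5 mm was required.
- **Latch:** the knob measured (0.4555, 0.0386), against a calculated shut position of (0.4552, 0.0390).
- **Robot:** the gripper was clear of everything and the force reading was near zero.
- **Stopper and bystanders:** I did not remeasure them at the end. The robot did not go near them and the late pictures show them in place.

**What went wrong or disagreed:**
- **First latch swing missed:** at 0.35 opening the fingertips sit about 18 mm behind the reported TCP. The text says they stand 8 mm ahead of it, moving back by up to 13 mm as the gripper opens. I measured the offset by touching the bench and used that height from then on.
- **Side camera:** it read about one pixel low compared with the top view.
- **Knocked collar:** the fifth collar was knocked to the mat's edge partway through, so I located it again before gripping it.

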